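# Cap a pump test block with a cam-lock coupling

## Task

Close the outlet of the blue pump test block for its pressure test: with both cam arms still raised, push the red coupling fully home onto the upright grooved adaptor, past the drag of its rubber ring, then swing the two brass cam arms down one after the other until each is fully down. Let go, and leave the radio and the other loose things on the table where they are.

Things in the scene. Friction and masses are not known exactly. Their poses are not given: they have to be found in the camera images.
- coupling: Loose red cam-lock blank cap, about 0.4 kg, 98 mm tall, standing mouth down on the table, both brass cam arms raised. Origin: centre of its mouth (underside), z up its axis. Round body 65 mm diameter from z=0 to 50 mm, socket in it 54.4 mm diameter, 42 mm deep. Cam arm a on its +y side, b on -y, raised 12 to 45 degrees above level, reaching up to 120 mm from the axis.
- neck (a point): On the coupling's axis, 78 mm above its mouth: the place to grip it. The plain round neck is 32 mm in diameter and runs from 50 to 98 mm above the mouth.
- adaptor_top (a point): Centre of the flat top of the fixed upright aluminium adaptor, 165 mm above the table: 52 mm diameter, nose tapering to 42 mm over the top 6 mm, 38 mm diameter groove 20 to 42 mm below the top. The coupling fits over it in any yaw; fully home, its socket's ceiling rests on this top, so its origin is 42 mm below this point; only then can the cam arms come down.
- rubber_ring (a point): Centre of the greased black rubber ring round the adaptor, 14 mm below its top. It drags on the socket and carries the coupling's weight, so the coupling must be pushed on with about 5 to 15 N; it then stays where it is left.
- test_block: Fixed blue base under the adaptor, 150 x 120 x 30 mm (its x, y, z); origin: centre of its underside, straight below the adaptor's top. A brass pipe stub runs from its +x side to 145 mm out, 40 mm high.
- cam_a (a joint): Hinge angle of cam arm a (rad): 0 = fully down (end stop), grows as it is raised; starts at 1.35 to 1.85, stop at 1.95. It stays where it is left; 1 to 2 N near the tip moves it.
- cam_b (a joint): The same for cam arm b.
- cam_a_pivot (a point): Hinge axis of arm a: on the coupling at y=+35 mm, z=16.5 mm from its origin, axis along the coupling's x. The arm is a brass lever 16 mm wide and 7 mm thick, bent outward; it swings in the plane of the coupling's z and y.
- cam_b_pivot (a point): The same for arm b: at y=-35 mm, z=16.5 mm.
- cam_a_tip (a point): Middle of the free end of arm a, 86 mm from its pivot. With the arm fully down it lies 42 mm farther out and 75 mm lower than the pivot (the line from pivot to tip then leans 29 degrees out from straight down).
- cam_b_tip (a point): The same for arm b.
- radio: Bystander: black hand-held radio standing upright, 38 x 60 x 125 mm, aerial to 180 mm. Origin: centre of underside.
- eraser: Bystander: blue board eraser, 65 x 110 x 36 mm. Origin: centre of underside.
- spanner: Bystander: steel wrench 200 mm long lying flat. Origin: on its underside near mid-length.
- jar: Bystander: sample jar with yellow cap, 64 mm diameter, 100 mm tall. Origin: centre of underside.
- torch: Bystander: yellow torch standing on its head, 52 mm diameter, 125 mm tall. Origin: centre of underside.
- plug: Bystander: brass screw plug, 68 mm diameter, 43 mm tall. Origin: centre of underside.
Mind the look-alikes: they are no part of the job. Of the things like the coupling, leave any that is green; of the rest the larger one is meant.

How it is judged:
On the way, in this order (a step that is already met when the one before it is completed fails the run):
1. the coupling is fully home on the adaptor (within 2 mm), both arms still raised (z of coupling in the frame of adaptor_top below -0.04 m and horizontal distance between coupling and adaptor_top below 0.004 m and angle between coupling's own z axis and vertical below 0.06 rad and value of joint each of cam_a, cam_b above 1 rad), for 0.2 s.
2. one cam arm is down while the other is still raised (z of coupling in the frame of adaptor_top below -0.04 m and horizontal distance between coupling and adaptor_top below 0.004 m and angle between coupling's own z axis and vertical below 0.06 rad and ((value of joint cam_a below 0.2 rad and value of joint cam_b above 0.6 rad) or (value of joint cam_b below 0.2 rad and value of joint cam_a above 0.6 rad))), for 0.2 s.
At the end, for the whole second after the job is handed in: the coupling sits fully home on the adaptor (its origin at least 40 mm below the adaptor's top, centred within 4 mm, upright within 0.06 rad), both cam arms are within 0.2 rad of fully down, and it is at rest (z of coupling in the frame of adaptor_top below -0.04 m and horizontal distance between coupling and adaptor_top below 0.004 m and angle between coupling's own z axis and vertical below 0.06 rad and value of joint each of cam_a, cam_b below 0.2 rad and linear speed of coupling below 0.02 m/s); the robot touches nothing.
It fails at once if a bystander (radio, eraser, spanner, jar, torch, plug) was moved by more than 40 mm (distance of any of radio, eraser, spanner, jar, torch, plug from where it was at the start of the episode above 0.04 m).
It fails at once if the radio, jar or torch was tipped over (angle between any of radio, jar, torch's own z axis and vertical above 0.5 rad).
It also fails if it takes over 72 s, if anything falls off the work surface, if the arm or the gripper's body presses on something with over 40 N, if the wrist force passes 120 N, or if a joint passes its speed limit or range.

## Robot

A 6-joint arm with a two-finger parallel gripper is mounted at the origin on the work surface. World frame = base frame: x ahead of the robot, y to its left, z up, the work surface at z = 0. Lengths are in m, angles in rad, forces in N, time in s.
With the tool pointing down it reaches from about 0.4 to 0.825 m from the base axis. Payload 7 kg.
Tool frame: the origin (TCP) lies on the centre line of the jaws, within the pads' length; the fingertips stand tip_reach ahead of it and the grasp point (between the pads) is the TCP (tip_reach is the distance from the TCP to the fingertips, in m); z points along the fingers, y is the line along which they close (so a half turn about z gives the same grasp; the last joint's range is limited). The gripper opens to 88 mm and grips with 3 to 60 N. Pads are 19 mm wide; open, the fingers measure 130 mm over their backs; the gripper's body (78 mm by 193 mm) begins 47 mm behind the grasp point.
Start: joints at [1.498, 0.359, 0.012, 0, -1.224, -0.288], TCP at [0.238, 0.632, 0.246] pointing down, gripper open.
Joint ranges: [-3.07, 3.07], [-1.43, 2.12], [-1.02, 1.25], [-3.03, 1.67], [-3.05, -0], [-3.03, 3.03]. Speed limits (rad/s): [2.39, 2.39, 3.01, 3.14, 3.14, 3.14].

## Interface

Orientations are given as [roll, pitch, yaw] about the fixed x, y, z axes, in that order (R = Rz(yaw) Ry(pitch) Rx(roll)).
In Python, from station import get_state, grab_frame, calibration, job_done, find_in, mark_of, tip_reach gives the robot as it stands.
- The arm moves only by the shell command python3 -m handwheel 'ROWS' [OPENING] [FORCE]. ROWS is JSON, a list of rows, each an object with "delta_pos": the shift along the world's x, y, z in units of 30 mm (1.0 is 30 mm), a list of three; "dr": the turn, a rotation vector about the world's x, y, z in degrees, a list of three. In form: [{"delta_pos": [tx, ty, tz], "dr": [rx, ry, rz]}, ...]. A call has 1 to 10 rows; each row shifts and turns the commanded pose from where the row before left it; what a row does not reach is not made up. A row lasts 1/10 s, in which the tool goes at most 50 mm and 8.59 degrees, less where a joint would pass 70% of its speed; a pose out of reach is approached as far as the arm can. A call is refused whole if a number of a shift passes 1 or a number of a turn 8.59, either way. A call with a gripper value outside its range is refused whole. OPENING is the closure, from -1 (fully open) to 1 (shut), set as the call begins (- or left out, the last holds). The fingers move at their own pace and stop on an object; FORCE is the grip in N (left out, the last holds). Time passes only in rows, so rows that do not move let the fingers close. It gives the time, the measured TCP pose, the force, the opening and the grip force at its end, in the units of the state.
- get_state(): the state, without advancing time (a new reading comes with each control period).
- grab_frame(name): name is "scene" or "top"; returns the picture (480x640x3 uint8, red, green, blue); there is no depth.
- calibration(name): a dict with "fx", "fy", "cx", "cy" (pixels), "extrinsics" (4x4, takes a point from world to camera coordinates). Camera axes: x right, y down, z forward; pixel columns grow to the right and rows downward; lengths in m; the calibration is good to about 2 mm. A picture is of the moment at which its call begins. calibration takes no time and is no camera call.
- job_done(): hands the job in; it is judged then, once.
Trained networks look in the newest picture that a camera, given by its name, has taken for a name from the list of things; names that differ only in an ending like _2 or _b are one class to them, and where a whole thing is asked for, a point or a joint stands for the part that bears it (a point fixed in the world has none). Each returns a list of dicts, best first, with "conf" (0 to 1); they miss things now and then, are a little off and sometimes report something else, mostly with a low value. They report only what shows in the picture. A call takes as long as a camera call. They do not tell look-alikes from the thing itself.
- find_in(camera, query): "location" ([column, row] in pixels, amid what is visible of it).
- mark_of(camera, query): "location" ([column, row] in pixels: a listed point, or the origin of a listed thing).
The state is a dict: "t": time; "q": joint angles; "qd": joint speeds; "joint_efforts": joint torques, N m; "eef_pos": TCP position; "ee_rot": TCP orientation; "force": force on the tool from outside, world axes, zero at the start; "moment": the same for the moment, N m; "width": finger opening in m; "gripper_force": force on a finger pad.
Only numpy, scipy, OpenCV 4.12 (cv2) and the standard library are available. Lean on these libraries where they do the work, as an engineer would, in place of code of your own. Each camera call takes 0.05 s, during which the arm holds its last target. There are 200 camera calls.

## Working session

There is one attempt and no reset: what is moved stays moved. The work goes in short steps, Python scripts to look and compute and a shell command to move; the robot and the scene stay as the last step left them, time stands still between calls to the robot, and variables do not carry over. Pictures are saved under pics/ and viewed, at most 10 in all, crops included, and the job is handed in when it is done.

```bash
mkdir -p pics
cat > h.py <<'E'
import numpy as np, cv2
from station import *
def ray(cam,px):
    c=calibration(cam);E=np.array(c["extrinsics"]);R,t=E[:3,:3],E[:3,3]
    d=R.T@np.array([(px[0]-c["cx"])/c["fx"],(px[1]-c["cy"])/c["fy"],1]);return -R.T@t,d/np.linalg.norm(d)
def atz(cam,px,z):
    o,d=ray(cam,px);return o+d*(z-o[2])/d[2]
def proj(cam,p):
    c=calibration(cam);E=np.array(c["extrinsics"]);q=E[:3,:3]@np.array(p)+E[:3,3]
    return np.array([c["fx"]*q[0]/q[2]+c["cx"],c["fy"]*q[1]/q[2]+c["cy"]])
def tri(pa,pb):
    A=np.zeros((3,3));b=np.zeros(3)
    for cam,px in(("scene",pa),("top",pb)):
        o,d=ray(cam,px);M=np.eye(3)-np.outer(d,d);A+=M;b+=M@o
    return np.linalg.solve(A,b)
E
cat > a.py <<'E'
from h import *
np.set_printoptions(precision=3,suppress=True)
for c in("scene","top"):
    im=grab_frame(c);cv2.imwrite(f"pics/{c}0.png",im[:,:,::-1])
    print(c,ray(c,(320,240)))
    for q in("neck","coupling","adaptor_top","cam_a_tip","cam_b_tip","cam_a_pivot","test_block","radio","jar","torch"):
        print(q,[(np.round(r["location"]),round(r["conf"],2)) for r in mark_of(c,q)[:4]])
s=get_state();print(tip_reach,s)
E
python3 a.py
```

```text
scene (array([1.22 , 0.762, 0.793]), array([-0.555, -0.593, -0.582]))
neck [(array([322., 162.]), 0.97), (array([220., 179.]), 0.89)]
coupling [(array([268., 247.]), 0.97), (array([224., 198.]), 0.6), (array([322., 176.]), 0.58)]
adaptor_top [(array([391., 232.]), 0.63), (array([356., 223.]), 0.44)]
cam_a_tip [(array([326., 205.]), 0.56), (array([256., 245.]), 0.4)]
cam_b_tip [(array([234., 230.]), 0.56), (array([276., 197.]), 0.47)]
cam_a_pivot [(array([261., 249.]), 0.4)]
test_block [(array([388., 296.]), 0.72)]
radio [(array([269., 200.]), 0.92)]
jar [(array([230., 307.]), 0.78), (array([345., 387.]), 0.16)]
torch [(array([343., 389.]), 0.64)]
top (array([0.498, 0.047, 1.109]), array([ 0.048, -0.045, -0.998]))
neck [(array([406., 339.]), 0.97), (array([368., 228.]), 0.6), (array([368., 243.]), 0.57), (array([444., 232.]), 0.56)]
coupling [(array([398., 339.]), 0.91), (array([363., 235.]), 0.9), (array([435., 235.]), 0.62)]
adaptor_top [(array([232., 259.]), 0.68)]
cam_a_tip [(array([372., 324.]), 0.66), (array([343., 194.]), 0.62)]
cam_b_tip [(array([405., 231.]), 0.56), (array([393., 267.]), 0.45), (array([415., 344.]), 0.36)]
cam_a_pivot [(array([353., 219.]), 0.63), (array([143., 204.]), 0.63), (array([391., 329.]), 0.51), (array([318., 156.]), 0.28)]
test_block [(array([244., 261.]), 0.81)]
radio [(array([430., 288.]), 0.63)]
jar [(array([321., 155.]), 0.84)]
torch [(array([196., 170.]), 0.62), (array([370., 244.]), 0.38), (array([340., 195.]), 0.2)]
0.019 {'t': 1.1, 'q': array([ 1.498,  0.359,  0.012, -0.   , -1.224, -0.288]), 'qd': array([-0.   , -0.   , -0.   , -0.001, -0.002, -0.002]), 'joint_efforts': array([  0.002, -58.24 ,  29.331,   7.003,   0.012,  -0.   ]), 'eef_pos': array([0.238, 0.632, 0.246]), 'ee_rot': array([-3.142,  0.   , -0.361]), 'force': array([ 0.242, -0.388, -0.453]), 'moment': array([-0.003, -0.009,  0.035]), 'gripper_force': 0.0, 'width': 0.0875184481663729}
```

View pics/scene0.png

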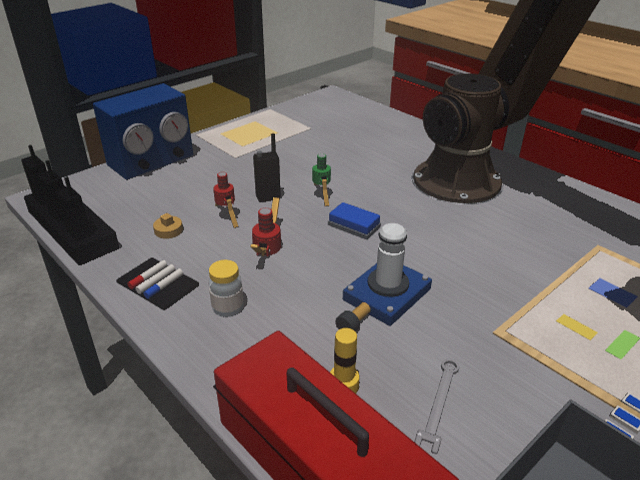

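View pics/top0.png

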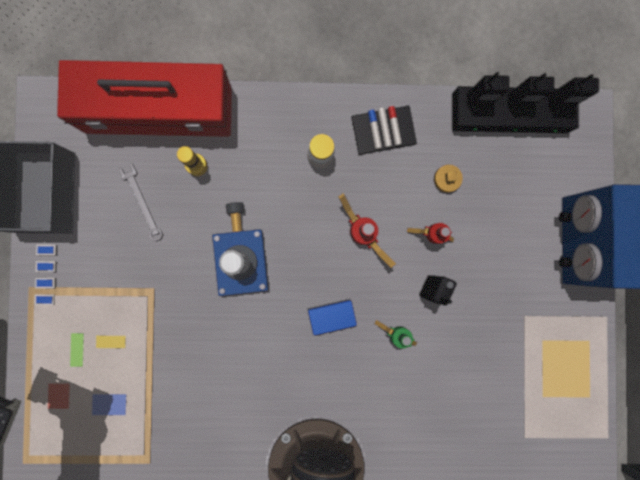

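Candidates, as (scene pixel / top pixel):
- Large red with two arms: (267,235) / (366,230).
- Small red: (224,190) / (438,233).
- Green: (322,172) / (401,338).

The job's coupling is the large red one. I'll check it in a crop and compute positions.

```bash
cat > b.py <<'E'
from h import *
np.set_printoptions(precision=4,suppress=True)
a=cv2.imread("pics/scene0.png")[170:290,200:340];b=cv2.imread("pics/top0.png")[175:295,310:450]
cv2.imwrite("pics/crop0.png",cv2.resize(np.hstack([a,b]),None,fx=2.85,fy=2.85,interpolation=cv2.INTER_CUBIC))
print("coupl top z98",atz("top",(369,229),.098),"scene",atz("scene",(265.5,213),.098))
print("neck",atz("top",(368,228),.078),"coupling mouth",atz("scene",(268,247),0),atz("top",(363,235),0))
print("small",atz("top",(444,232),.06),"adapt top",atz("top",(232,259),.165),atz("scene",(391,232),.165),atz("scene",(393,231),.165))
for c in("scene","top"):
  hsv=cv2.cvtColor(cv2.imread(f"pics/{c}0.png"),cv2.COLOR_BGR2HSV)
  w=cv2.inRange(hsv,(0,0,185),(180,50,255))
  x0,y0=(375,215) if c=="scene" else (215,240)
  m=w[y0:y0+40,x0:x0+40];ys,xs=np.nonzero(m);print(c,"white bbox",xs.min()+x0,xs.max()+x0,ys.min()+y0,ys.max()+y0,len(xs))
print("arms top",atz("top",(343,197),.06),atz("top",(392,266),.06))
print("radio",atz("top",(430,288),0),atz("scene",(269,200),0),"eraser",atz("top",(332,317),.03),"torch",atz("scene",(343,389),0),"jar",atz("top",(321,150),.1))
E
python3 b.py
```

```text
coupl top z98 [ 0.573 -0.109  0.098] scene [ 0.5763 -0.1016  0.098 ]
neck [ 0.5768 -0.1098  0.078 ] coupling mouth [ 0.5712 -0.1062  0.    ] [ 0.5652 -0.1093  0.    ]
small [ 0.5711 -0.2927  0.06  ] adapt top [0.5013 0.1886 0.165 ] [0.5036 0.1936 0.165 ] [0.4983 0.1939 0.165 ]
scene white bbox 379 403 224 254 263
top white bbox 221 240 252 271 309
arms top [ 0.6504 -0.053   0.06  ] [ 0.4895 -0.1697  0.06  ]
radio [ 0.4355 -0.2773  0.    ] [ 0.4401 -0.2659  0.    ] eraser [ 0.3656 -0.0321  0.03  ] torch [0.7343 0.3051 0.    ] jar [0.7508 0.0018 0.1   ]
```

View pics/crop0.png

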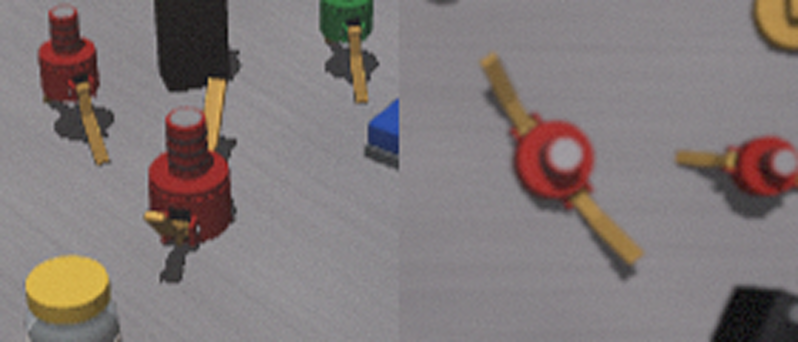

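Crop shows the large red cap with two raised brass arms: neck top at crop (185,120) and (565,155). The smaller red one is at (65,60) and (770,160). Choice confirmed: coupling ≈ (0.574,-0.107), arm line at about 36.5° in world yaw. Setting out.

```bash
python3 -m handwheel '[{"delta_pos":[0.45,-1,0],"dr":[0,0,2.3]},{"delta_pos":[0.45,-1,0],"dr":[0,0,2.3]},{"delta_pos":[0.45,-1,0],"dr":[0,0,2.3]},{"delta_pos":[0.45,-1,0],"dr":[0,0,2.3]},{"delta_pos":[0.45,-1,0],"dr":[0,0,2.3]},{"delta_pos":[0.45,-1,0],"dr":[0,0,2.3]},{"delta_pos":[0.45,-1,0],"dr":[0,0,2.3]},{"delta_pos":[0.45,-1,0],"dr":[0,0,2.3]},{"delta_pos":[0.45,-1,0],"dr":[0,0,2.3]},{"delta_pos":[0.45,-1,0],"dr":[0,0,2.3]}]' -1; python3 -m handwheel '[{"delta_pos":[0.45,-1,0],"dr":[0,0,2.3]},{"delta_pos":[0.45,-1,0],"dr":[0,0,2.3]},{"delta_pos":[0.45,-1,0],"dr":[0,0,2.3]},{"delta_pos":[0.45,-1,0],"dr":[0,0,2.3]},{"delta_pos":[0.45,-1,0],"dr":[0,0,2.3]},{"delta_pos":[0.45,-1,0],"dr":[0,0,2.3]},{"delta_pos":[0.45,-1,0],"dr":[0,0,2.3]},{"delta_pos":[0.45,-1,0],"dr":[0,0,2.3]},{"delta_pos":[0.45,-0.5,0],"dr":[0,0,2.3]},{"delta_pos":[0.45,-0.5,0],"dr":[0,0,2.3]}]'
```

```text
t: 2.1
eef_pos: [0.3737, 0.3303, 0.2458]
ee_rot: [-3.141, -0.0, 0.042]
force: [0.6, 0.2, -0.4]
width: 0.0876
gripper_force: 0.0
t: 3.1
eef_pos: [0.5088, 0.0603, 0.2459]
ee_rot: [-3.142, -0.001, 0.443]
force: [0.5, -0.0, 0.1]
width: 0.0873
gripper_force: 0.0
```

```bash
python3 -m handwheel '[{"delta_pos":[0.36,-0.93,0],"dr":[0,0,1.85]},{"delta_pos":[0.36,-0.93,0],"dr":[0,0,1.85]},{"delta_pos":[0.36,-0.93,0],"dr":[0,0,1.85]},{"delta_pos":[0.36,-0.93,-0.5],"dr":[0,0,1.85]},{"delta_pos":[0.36,-0.93,-0.8],"dr":[0,0,1.85]},{"delta_pos":[0.36,-0.93,-0.8],"dr":[0,0,1.85]},{"delta_pos":[0,0,0],"dr":[0,0,0]},{"delta_pos":[0,0,0],"dr":[0,0,0]}]'
python3 - <<'E'
from h import *
np.set_printoptions(precision=4,suppress=True)
p=get_state()["eef_pos"];print(p)
ims=[]
for c in("scene","top"):
    im=grab_frame(c)[:,:,::-1].copy()
    u=proj(c,p-[0,0,.0]);x,y=map(int,u);print(c,u)
    for q in("neck","adaptor_top","coupling"): print(q,[(np.round(r["location"],1),round(r["conf"],2)) for r in mark_of(c,q)[:4]])
    ims.append(cv2.resize(im[max(y-70,0):max(y-70,0)+140,x-65:x+65],None,fx=3,fy=3,interpolation=cv2.INTER_CUBIC))
cv2.imwrite("pics/c1.png",np.hstack(ims))
E
```

```text
t: 3.9
eef_pos: [0.5729, -0.1066, 0.1819]
ee_rot: [-3.141, 0.001, 0.634]
force: [0.3, -0.0, 1.1]
width: 0.0879
gripper_force: 0.0
[ 0.5729 -0.1066  0.1819]
scene [263.4036 178.3313]
neck [(array([318.7, 160.4]), 0.94), (array([261.5, 219.7]), 0.79), (array([222.7, 179.9]), 0.64)]
adaptor_top []
coupling [(array([222.2, 198.4]), 0.86), (array([325. , 178.3]), 0.77), (array([269.4, 247.1]), 0.73), (array([168.5, 229.4]), 0.64)]
top [374.0522 226.137 ]
neck [(array([404. , 339.8]), 0.64), (array([443. , 234.8]), 0.45)]
adaptor_top [(array([232. , 260.3]), 0.76)]
coupling [(array([397. , 336.5]), 0.93), (array([434.7, 235.5]), 0.44)]
```

View pics/c1.png

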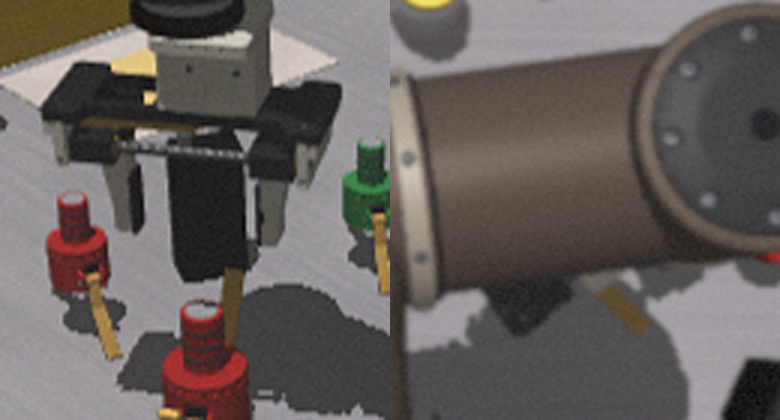

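Jaws at (125,180) and (265,200) in the left crop straddle the neck top at (203,308); nothing is in the way. Descending and gripping.

```bash
python3 -m handwheel '[{"delta_pos":[0,0,-0.7],"dr":[0,0,0]},{"delta_pos":[0,0,-0.7],"dr":[0,0,0]},{"delta_pos":[0,0,-0.7],"dr":[0,0,0]},{"delta_pos":[0,0,-0.7],"dr":[0,0,0]},{"delta_pos":[0,0,-0.66],"dr":[0,0,0]},{"delta_pos":[0,0,0],"dr":[0,0,0]},{"delta_pos":[0,0,0],"dr":[0,0,0]}]'; python3 -m handwheel '[{"delta_pos":[0,0,0],"dr":[0,0,0]},{"delta_pos":[0,0,0],"dr":[0,0,0]},{"delta_pos":[0,0,0],"dr":[0,0,0]},{"delta_pos":[0,0,0],"dr":[0,0,0]},{"delta_pos":[0,0,0],"dr":[0,0,0]},{"delta_pos":[0,0,0],"dr":[0,0,0]},{"delta_pos":[0,0,0],"dr":[0,0,0]},{"delta_pos":[0,0,0],"dr":[0,0,0]}]' 1 50
```

```text
t: 5.0
eef_pos: [0.5733, -0.1058, 0.0792]
ee_rot: [3.141, 0.0, 0.636]
force: [0.4, 0.2, 0.1]
width: 0.0879
gripper_force: 0.0
t: 5.8
eef_pos: [0.5734, -0.106, 0.0789]
ee_rot: [3.141, -0.0, 0.636]
force: [1.8, -2.1, 1.6]
width: 0.0314
gripper_force: 50.0
```

```bash
python3 -m handwheel '[{"delta_pos":[0,0,0.5],"dr":[0,0,0]},{"delta_pos":[0,0,1],"dr":[0,0,0]},{"delta_pos":[0,0,1],"dr":[0,0,0]},{"delta_pos":[0,0,1],"dr":[0,0,0]},{"delta_pos":[-0.2,0.8,1],"dr":[0,0,0]},{"delta_pos":[-0.2,0.8,1],"dr":[0,0,0]},{"delta_pos":[-0.2,0.8,1],"dr":[0,0,0]},{"delta_pos":[-0.2,0.8,0.5],"dr":[0,0,0]},{"delta_pos":[-0.2,0.8,0],"dr":[0,0,0]},{"delta_pos":[0,0,0],"dr":[0,0,0]}]'
python3 - <<'E'
from h import *
np.set_printoptions(precision=4,suppress=True)
a=np.linspace(0,2*np.pi,60);ims=[]
for c in("top","scene"):
    im=cv2.imread(f"pics/{c}0.png");u=proj(c,(.5,.19,.165)).astype(int);k=10
    cr=cv2.resize(im[u[1]-20:u[1]+30,u[0]-20:u[0]+20],None,fx=k,fy=k,interpolation=cv2.INTER_CUBIC)
    for r,z,col in((.021,.165,(0,0,255)),(.026,.159,(0,255,0))):
        pts=np.array([proj(c,(.501+r*np.cos(t),.191+r*np.sin(t),z)) for t in a])
        cv2.polylines(cr,[((pts-u+20+.5)*k).astype(np.int32)],True,col,1)
    ims.append(cr);print(c,[ (proj(c,(.501+dx,.191+dy,.165))-proj(c,(.501,.191,.165)))*k for dx,dy in((.005,0),(0,.005))])
cv2.imwrite("pics/ad.png",np.hstack(ims))
E
```

```text
t: 6.8
eef_pos: [0.542, 0.0164, 0.2886]
ee_rot: [-3.14, -0.0, 0.638]
force: [-0.3, -1.4, -4.6]
width: 0.0312
gripper_force: 50.0
top [array([  0.417 , -23.9048]), array([-24.0149,  -0.2752])]
scene [array([-17.6334,  10.1195]), array([19.9227, 11.1359])]
```

View pics/ad.png

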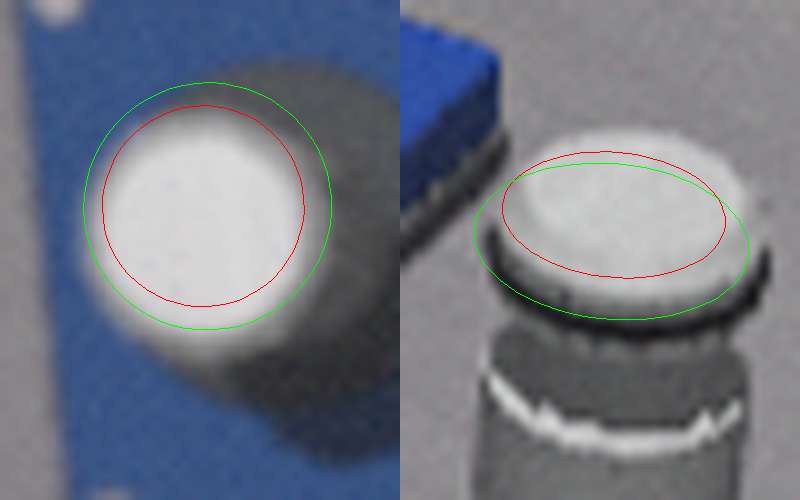

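Against the drawn circles the adaptor sits about 5 mm toward −x: the rim centre is near (205,230) in the top half and (629,225) in the scene half. So adaptor_top ≈ (0.496, 0.191). Moving over it.

```bash
python3 -m handwheel '[{"delta_pos":[-0.25,0.97,0],"dr":[0,0,0]},{"delta_pos":[-0.25,0.97,0],"dr":[0,0,0]},{"delta_pos":[-0.25,0.97,0],"dr":[0,0,0]},{"delta_pos":[-0.25,0.97,0],"dr":[0,0,0]},{"delta_pos":[-0.25,0.97,0],"dr":[0,0,0]},{"delta_pos":[-0.28,0.97,0],"dr":[0,0,0]},{"delta_pos":[0,0,-0.5],"dr":[0,0,0]},{"delta_pos":[0,0,-0.3],"dr":[0,0,0]},{"delta_pos":[0,0,0],"dr":[0,0,0]},{"delta_pos":[0,0,0],"dr":[0,0,0]}]'
cat > look.py <<'E'
import sys
from h import *
p=get_state()["eef_pos"];u=proj("scene",p-[0,0,.078]).astype(int);k=6
im=grab_frame("scene")[:,:,::-1].copy()
cr=cv2.resize(im[u[1]-50:u[1]+50,u[0]-60:u[0]+60],None,fx=k,fy=k,interpolation=cv2.INTER_CUBIC)
a=np.linspace(0,2*np.pi,60)
def ring(x,y,z,r,col):
    pts=np.array([proj("scene",(x+r*np.cos(t),y+r*np.sin(t),z)) for t in a])
    cv2.polylines(cr,[((pts-u+[60,50]+.5)*k).astype(np.int32)],True,col,1)
ring(p[0],p[1],p[2]-.078,.0325,(255,255,0));ring(p[0],p[1],p[2]-.028,.0325,(255,255,0));ring(.496,.191,.159,.026,(0,255,0))
cv2.imwrite(sys.argv[1],cr)
E
python3 look.py pics/l1.png
```

```text
t: 7.8
eef_pos: [0.4972, 0.1879, 0.2645]
ee_rot: [3.141, 0.001, 0.635]
force: [-0.9, 0.3, -3.9]
width: 0.0314
gripper_force: 50.0
```

View pics/l1.png

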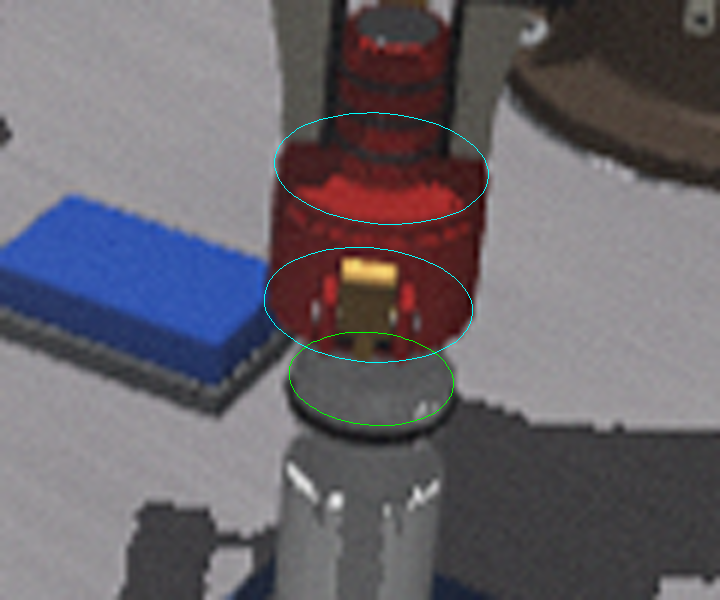

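Coupling body (x 270–485) and adaptor rim (x 288–457) match the drawn rings within about 1 mm. I'll shift −1, +3 mm and descend, watching the force.

```bash
python3 -m handwheel '[{"delta_pos":[-0.04,0.1,0],"dr":[0,0,0]},{"delta_pos":[0,0,0],"dr":[0,0,0]},{"delta_pos":[0,0,-0.2],"dr":[0,0,0]},{"delta_pos":[0,0,-0.2],"dr":[0,0,0]},{"delta_pos":[0,0,-0.2],"dr":[0,0,0]},{"delta_pos":[0,0,-0.2],"dr":[0,0,0]},{"delta_pos":[0,0,-0.1],"dr":[0,0,0]},{"delta_pos":[0,0,0],"dr":[0,0,0]}]'
```

```text
t: 8.65
eef_pos: [0.4958, 0.1915, 0.2371]
ee_rot: [3.142, 0.001, 0.636]
force: [0.1, 0.2, -3.7]
width: 0.0311
gripper_force: 50.0
```

```bash
python3 -m handwheel '[{"delta_pos":[0,0,-0.1],"dr":[0,0,0]},{"delta_pos":[0,0,-0.1],"dr":[0,0,0]},{"delta_pos":[0,0,-0.1],"dr":[0,0,0]},{"delta_pos":[0,0,-0.1],"dr":[0,0,0]},{"delta_pos":[0,0,0],"dr":[0,0,0]}]';python3 -m handwheel '[{"delta_pos":[0,0,-0.1],"dr":[0,0,0]},{"delta_pos":[0,0,-0.1],"dr":[0,0,0]},{"delta_pos":[0,0,-0.1],"dr":[0,0,0]},{"delta_pos":[0,0,0],"dr":[0,0,0]}]'
```

```text
t: 9.15
eef_pos: [0.4957, 0.1911, 0.2253]
ee_rot: [3.141, 0.001, 0.636]
force: [-1.3, -4.7, -2.1]
width: 0.0314
gripper_force: 50.0
t: 9.55
eef_pos: [0.4957, 0.1911, 0.2161]
ee_rot: [3.141, 0.001, 0.636]
force: [-1.1, -4.6, -2.4]
width: 0.0316
gripper_force: 50.0
```

```bash
python3 -m handwheel '[{"delta_pos":[0,-0.03,-0.1],"dr":[0,0,0]},{"delta_pos":[0,0,-0.1],"dr":[0,0,0]},{"delta_pos":[0,0,-0.1],"dr":[0,0,0]}]';python3 -m handwheel '[{"delta_pos":[0,0,-0.1],"dr":[0,0,0]},{"delta_pos":[0,0,-0.05],"dr":[0,0,0]},{"delta_pos":[0,0,-0.03],"dr":[0,0,0]}]'
```

```text
t: 9.85
eef_pos: [0.496, 0.1909, 0.2077]
ee_rot: [-3.142, -0.0, 0.636]
force: [-3.5, -3.2, 4.9]
width: 0.0315
gripper_force: 50.0
t: 10.15
eef_pos: [0.496, 0.1908, 0.2022]
ee_rot: [3.142, 0.0, 0.636]
force: [-4.1, -3.7, 4.8]
width: 0.0312
gripper_force: 50.0
```

```bash
python3 -m handwheel '[{"delta_pos":[0,0,-0.05],"dr":[0,0,0]},{"delta_pos":[0,0,-0.03],"dr":[0,0,0]},{"delta_pos":[0,0,0],"dr":[0,0,0]}]'
```

```text
t: 10.45
eef_pos: [0.496, 0.1907, 0.2016]
ee_rot: [3.141, -0.001, 0.636]
force: [-9.3, -5.3, 17.4]
width: 0.0315
gripper_force: 50.0
```

Seated: the force jumped to 17 N at the expected height. I'll hold briefly, release and rise.

```bash
python3 -m handwheel '[{"delta_pos":[0,0,-0.03],"dr":[0,0,0]},{"delta_pos":[0,0,0],"dr":[0,0,0]},{"delta_pos":[0,0,0],"dr":[0,0,0]},{"delta_pos":[0,0,0],"dr":[0,0,0]}]'; python3 -m handwheel '[{"delta_pos":[0,0,0],"dr":[0,0,0]},{"delta_pos":[0,0,0],"dr":[0,0,0]},{"delta_pos":[0,0,0],"dr":[0,0,0]},{"delta_pos":[0,0,0],"dr":[0,0,0]},{"delta_pos":[0,0,0],"dr":[0,0,0]},{"delta_pos":[0,0,0],"dr":[0,0,0]}]' -1
python3 -m handwheel '[{"delta_pos":[0,0,0.5],"dr":[0,0,0]},{"delta_pos":[0,0,0.8],"dr":[0,0,0]},{"delta_pos":[0,0,0.8],"dr":[0,0,0]},{"delta_pos":[0,0,0.4],"dr":[0,0,0]},{"delta_pos":[0,0,0],"dr":[0,0,0]}]'
python3 - <<'E'
from h import *
im=grab_frame("scene")[:,:,::-1];cv2.imwrite("pics/s2.png",cv2.resize(im[170:320,310:460],(600,600),interpolation=cv2.INTER_CUBIC))
for q in("neck","cam_a_tip","cam_b_tip","coupling"): print(q,[(np.round(r["location"],1),round(r["conf"],2)) for r in mark_of("scene",q)[:5]])
print(proj("scene",(.496,.191,.123)),proj("scene",(.496,.191,.201)))
E
```

```text
t: 10.85
eef_pos: [0.496, 0.1907, 0.2016]
ee_rot: [3.141, -0.002, 0.636]
force: [-13.0, -5.0, 24.7]
width: 0.0311
gripper_force: 50.0
t: 11.45
eef_pos: [0.4961, 0.1909, 0.1989]
ee_rot: [-3.142, 0.0, 0.636]
force: [0.6, -0.1, 0.5]
width: 0.0738
gripper_force: 0.0
t: 11.95
eef_pos: [0.4967, 0.1913, 0.2756]
ee_rot: [-3.142, -0.003, 0.636]
force: [-0.5, -0.2, -0.9]
width: 0.0875
gripper_force: 0.0
neck [(array([392.3, 211.9]), 0.85), (array([319.1, 160.3]), 0.73), (array([222.7, 174.2]), 0.63)]
cam_a_tip [(array([325.6, 200.9]), 0.67), (array([391.1, 247.2]), 0.54)]
cam_b_tip [(array([234.5, 226.4]), 0.65), (array([394.5, 187.3]), 0.5)]
coupling [(array([225.3, 201.5]), 0.97), (array([391.9, 247.8]), 0.89), (array([320.7, 179.4]), 0.77)]
[390.90057137 247.66494815] [394.17290445 214.02560686]
```

View pics/s2.png

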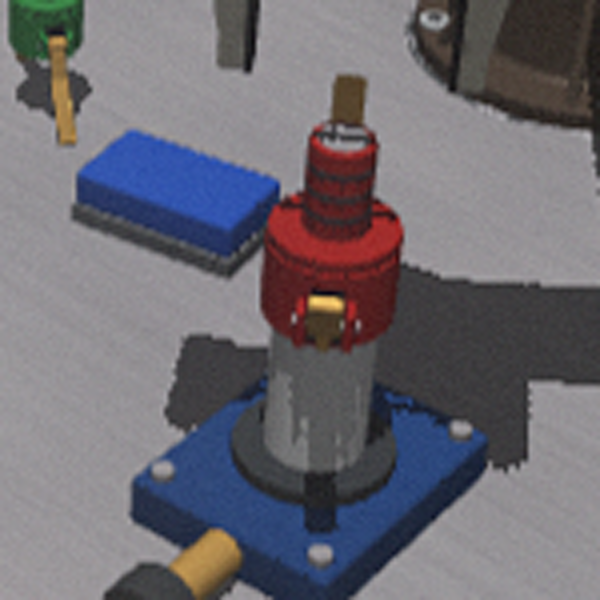

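The coupling is home: the neck mark at (392,212) matches the expected (394,214), and both arms are still raised (brass ends at (325,305) and (348,98) in the crop). Next, close the fingers and press the far (+36°) arm.

```bash
python3 -m handwheel '[{"delta_pos":[0.78,0.58,0],"dr":[0,0,0]},{"delta_pos":[0.78,0.58,0],"dr":[0,0,0]},{"delta_pos":[0.78,0.58,0],"dr":[0,0,0]},{"delta_pos":[0,0,0],"dr":[0,0,0]},{"delta_pos":[0,0,0],"dr":[0,0,0]},{"delta_pos":[0,0,0],"dr":[0,0,0]},{"delta_pos":[0,0,-0.5],"dr":[0,0,0]},{"delta_pos":[0,0,-0.5],"dr":[0,0,0]},{"delta_pos":[0,0,-0.4],"dr":[0,0,0]},{"delta_pos":[0,0,-0.3],"dr":[0,0,0]}]' 1 20
python3 -m handwheel '[{"delta_pos":[0,0,-0.3],"dr":[0,0,0]},{"delta_pos":[0,0,-0.3],"dr":[0,0,0]},{"delta_pos":[0,0,-0.3],"dr":[0,0,0]}]'
python3 -m handwheel '[{"delta_pos":[0,0,-0.3],"dr":[0,0,0]},{"delta_pos":[0,0,-0.3],"dr":[0,0,0]}]'
```

```text
t: 13.2
eef_pos: [0.5656, 0.2426, 0.2225]
ee_rot: [-3.142, 0.0, 0.636]
force: [-0.4, 0.2, -0.0]
width: 0.0134
gripper_force: 0.0
t: 13.5
eef_pos: [0.5665, 0.2431, 0.1959]
ee_rot: [3.141, -0.001, 0.636]
force: [-0.0, 0.2, 2.1]
width: 0.0004
gripper_force: 0.6
t: 13.7
eef_pos: [0.5664, 0.2432, 0.1776]
ee_rot: [3.142, -0.001, 0.636]
force: [0.3, 0.0, 1.8]
width: 0.0007
gripper_force: 0.7
```

```bash
python3 -m handwheel '[{"delta_pos":[0.12,0.09,-0.25],"dr":[0,0,0]},{"delta_pos":[0.12,0.09,-0.25],"dr":[0,0,0]},{"delta_pos":[0.155,0.115,-0.28],"dr":[0,0,0]},{"delta_pos":[0.155,0.115,-0.28],"dr":[0,0,0]}]'
python3 -m handwheel '[{"delta_pos":[0.05,0.035,-0.35],"dr":[0,0,0]},{"delta_pos":[0.05,0.035,-0.35],"dr":[0,0,0]},{"delta_pos":[-0.1,-0.075,-0.33],"dr":[0,0,0]}]'
python3 -m handwheel '[{"delta_pos":[-0.1,-0.075,-0.33],"dr":[0,0,0]},{"delta_pos":[-0.19,-0.14,-0.26],"dr":[0,0,0]}]'
python3 -m handwheel '[{"delta_pos":[-0.19,-0.14,-0.26],"dr":[0,0,0]}]'
```

```text
t: 14.1
eef_pos: [0.5832, 0.2557, 0.1455]
ee_rot: [3.142, 0.0, 0.636]
force: [-0.9, -0.3, 2.4]
width: 0.0004
gripper_force: 0.8
t: 14.4
eef_pos: [0.583, 0.2554, 0.1142]
ee_rot: [3.142, -0.0, 0.636]
force: [-0.0, -0.2, 0.6]
width: 0.0004
gripper_force: 0.7
t: 14.6
eef_pos: [0.5737, 0.2485, 0.0967]
ee_rot: [3.142, 0.0, 0.636]
force: [0.0, -0.1, 2.2]
width: 0.0008
gripper_force: 0.7
t: 14.7
eef_pos: [0.5678, 0.2442, 0.0893]
ee_rot: [3.142, -0.0, 0.636]
force: [0.8, 0.4, 1.8]
width: 0.0002
gripper_force: 1.0
```

```bash
python3 -m handwheel '[{"delta_pos":[-0.08,-0.06,-0.1],"dr":[0,0,0]},{"delta_pos":[0,0,0],"dr":[0,0,0]}]'; python3 -m handwheel '[{"delta_pos":[-0.08,-0.06,-0.05],"dr":[0,0,0]},{"delta_pos":[0,0,0],"dr":[0,0,0]}]'
```

```text
t: 14.9
eef_pos: [0.5654, 0.2424, 0.0867]
ee_rot: [-3.142, 0.0, 0.636]
force: [0.2, 1.1, 1.0]
width: 0.0003
gripper_force: 0.0
t: 15.1
eef_pos: [0.5637, 0.2412, 0.0857]
ee_rot: [-3.141, -0.001, 0.636]
force: [1.7, 0.7, 0.3]
width: 0.0003
gripper_force: 0.7
```

```bash
python3 -m handwheel '[{"delta_pos":[-0.06,-0.04,-0.05],"dr":[0,0,0]},{"delta_pos":[0,0,0],"dr":[0,0,0]}]'; python3 -m handwheel '[{"delta_pos":[-0.06,-0.04,-0.05],"dr":[0,0,0]},{"delta_pos":[0,0,0],"dr":[0,0,0]}]'
python3 - <<'E'
from h import *
im=grab_frame("scene")[:,:,::-1];cv2.imwrite("pics/s3.png",cv2.resize(im[170:320,310:460],(600,600),interpolation=cv2.INTER_CUBIC))
for q in("cam_a_tip","cam_b_tip"): print(q,[(np.round(r["location"],1),round(r["conf"],2)) for r in mark_of("scene",q)[:5]])
d=np.array([.805,.593,0])
for f in(0,.2,.4): 
  a=f-np.deg2rad(61); print(f,proj("scene",np.array([.496,.191,.1395])+d*(.035+.086*np.cos(a))+[0,0,.086*np.sin(a)]))
E
```

```text
t: 15.3
eef_pos: [0.5621, 0.24, 0.0842]
ee_rot: [3.142, -0.001, 0.636]
force: [2.6, 1.5, 0.6]
width: 0.0008
gripper_force: 1.4
t: 15.5
eef_pos: [0.5607, 0.2391, 0.083]
ee_rot: [3.141, -0.002, 0.636]
force: [3.1, 3.4, 3.2]
width: 0.0007
gripper_force: 2.7
cam_a_tip [(array([325.7, 203.3]), 0.48)]
cam_b_tip [(array([238.1, 224.1]), 0.63)]
0 [384.83323629 296.04282046]
0.2 [384.46698684 296.97436129]
0.4 [384.31076748 296.08030937]
```

View pics/s3.png

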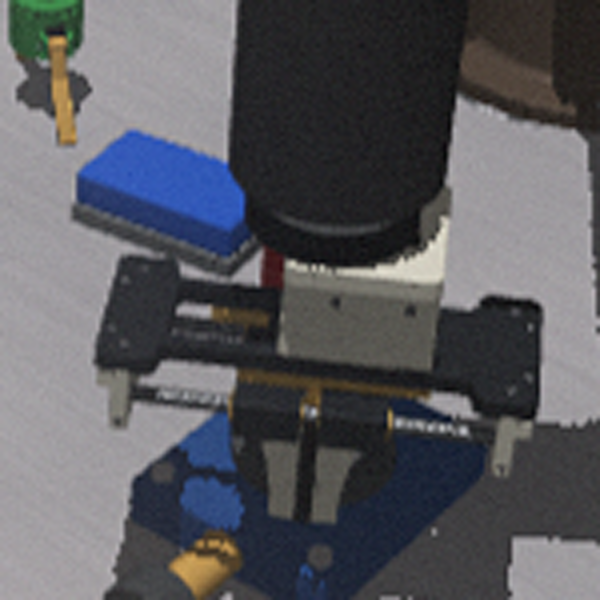

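The gripper hides the arm, but the inward force is rising, which suggests the stop. One more nudge.

```bash
python3 -m handwheel '[{"delta_pos":[-0.06,-0.04,-0.03],"dr":[0,0,0]},{"delta_pos":[0,0,0],"dr":[0,0,0]}]'; python3 -m handwheel '[{"delta_pos":[-0.06,-0.04,0],"dr":[0,0,0]},{"delta_pos":[0,0,0],"dr":[0,0,0]},{"delta_pos":[0,0,0],"dr":[0,0,0]}]'
```

```text
t: 15.85
eef_pos: [0.5592, 0.2382, 0.0819]
ee_rot: [3.142, -0.003, 0.636]
force: [6.0, 5.0, 1.0]
width: 0.0007
gripper_force: 3.5
t: 16.15
eef_pos: [0.5584, 0.2378, 0.0821]
ee_rot: [3.141, -0.005, 0.636]
force: [9.8, 5.3, -0.8]
width: 0.0003
gripper_force: 4.9
```

Stop reached: the force is rising and the motion is stalling. Backing out and rising to look.

```bash
python3 -m handwheel '[{"delta_pos":[0.4,0.3,0],"dr":[0,0,0]},{"delta_pos":[0.8,0.6,0.3],"dr":[0,0,0]},{"delta_pos":[0.4,0.3,0.8],"dr":[0,0,0]},{"delta_pos":[0,0,1],"dr":[0,0,0]},{"delta_pos":[0,0,1],"dr":[0,0,0]},{"delta_pos":[0,0,1],"dr":[0,0,0]},{"delta_pos":[0,0,1],"dr":[0,0,0]},{"delta_pos":[0,0,1],"dr":[0,0,0]},{"delta_pos":[0,0,0.5],"dr":[0,0,0]},{"delta_pos":[0,0,0],"dr":[0,0,0]}]'
python3 - <<'E'
from h import *
im=grab_frame("scene")[:,:,::-1];cv2.imwrite("pics/s4.png",cv2.resize(im[170:320,310:460],(600,600),interpolation=cv2.INTER_CUBIC))
for q in("neck","coupling","cam_a_tip","cam_b_tip"): print(q,[(np.round(r["location"],1),round(r["conf"],2)) for r in mark_of("scene",q)[:5]])
E
```

```text
t: 17.15
eef_pos: [0.6038, 0.2717, 0.281]
ee_rot: [-3.141, -0.0, 0.636]
force: [0.0, -0.1, 0.2]
width: 0.0004
gripper_force: 0.0
neck [(array([393.3, 216.3]), 0.95), (array([221.1, 177.4]), 0.71), (array([319.7, 161.3]), 0.55), (array([441.8, 402.5]), 0.52)]
coupling [(array([324.4, 178. ]), 0.82), (array([391.9, 243. ]), 0.72), (array([224. , 200.2]), 0.57)]
cam_a_tip [(array([387.9, 294.6]), 0.89), (array([327.5, 202.9]), 0.67)]
cam_b_tip [(array([235.2, 227.3]), 0.6), (array([395.8, 184.1]), 0.54), (array([389.5, 248.6]), 0.18)]
```

View pics/s4.png

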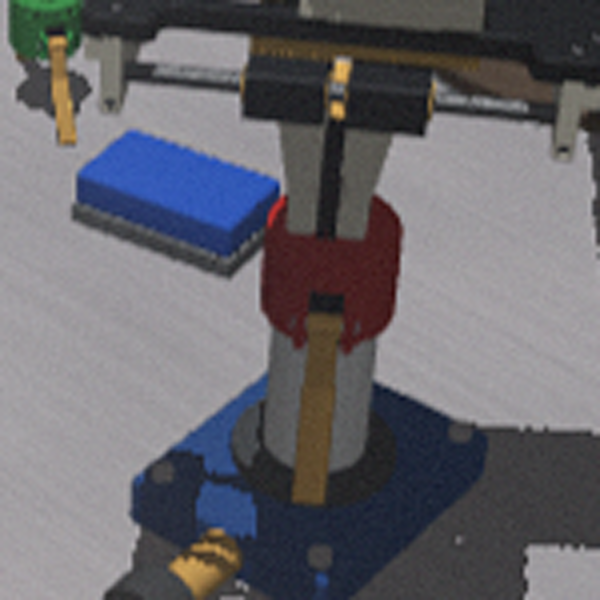

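The far arm lies down along the body, its tip at (310,500) in the crop. Now the other arm.

```bash
python3 -m handwheel '[{"delta_pos":[-0.85,-0.63,0],"dr":[0,0,0]},{"delta_pos":[-0.85,-0.63,0],"dr":[0,0,0]},{"delta_pos":[-0.85,-0.63,0],"dr":[0,0,0]},{"delta_pos":[-0.85,-0.63,0],"dr":[0,0,0]},{"delta_pos":[-0.85,-0.63,0],"dr":[0,0,0]},{"delta_pos":[-0.85,-0.63,0],"dr":[0,0,0]},{"delta_pos":[-0.85,-0.63,0],"dr":[0,0,0]},{"delta_pos":[0,0,-0.18],"dr":[0,0,0]},{"delta_pos":[0,0,0],"dr":[0,0,0]},{"delta_pos":[0,0,0],"dr":[0,0,0]}]'
cat > t.py <<'E'
from h import *
import sys
c=sys.argv[1]
im=grab_frame(c)[:,:,::-1];u=proj(c,(.5,.19,.12)).astype(int)
cv2.imwrite(sys.argv[2],cv2.resize(im[u[1]-60:u[1]+60,u[0]-60:u[0]+60],(600,600),interpolation=cv2.INTER_CUBIC))
for q in("neck","cam_a_tip","cam_b_tip"): print(q,[(np.round(r["location"],1),round(r["conf"],2)) for r in mark_of(c,q)[:6]])
for s in(1,-1):
 d=s*np.array([.805,.593,0])
 for f in(0,.2,.4,1.5): 
  a=f-np.deg2rad(61); v=proj(c,np.array([.496,.191,.1395])+d*(.035+.086*np.cos(a))+[0,0,.086*np.sin(a)]);print(s,f,v.round(1),((v-u+60)*5).round())
E
python3 t.py top pics/t1.png
```

```text
t: 18.4
eef_pos: [0.426, 0.14, 0.2737]
ee_rot: [3.141, 0.001, 0.636]
force: [0.1, 0.3, 0.7]
width: 0.0002
gripper_force: 0.0
neck [(array([442.7, 232.1]), 0.96), (array([224.3, 260.8]), 0.79), (array([404.2, 340.4]), 0.67)]
cam_a_tip [(array([221.1, 238.1]), 0.57), (array([375.1, 324.5]), 0.57)]
cam_b_tip [(array([404.3, 230.3]), 0.62), (array([411.1, 342.2]), 0.45), (array([444.5, 178.7]), 0.33)]
1 0 [218.2 234.6] [221. 178.]
1 0.2 [213.9 229.4] [199. 152.]
1 0.4 [209.8 224.7] [179. 129.]
1 1.5 [198.3 217.2] [121.  91.]
-1 0 [256.7 288.4] [414. 447.]
-1 0.2 [259.9 293.7] [430. 473.]
-1 0.4 [262.5 298.3] [442. 497.]
-1 1.5 [261.8 306. ] [439. 535.]
```

View pics/t1.png

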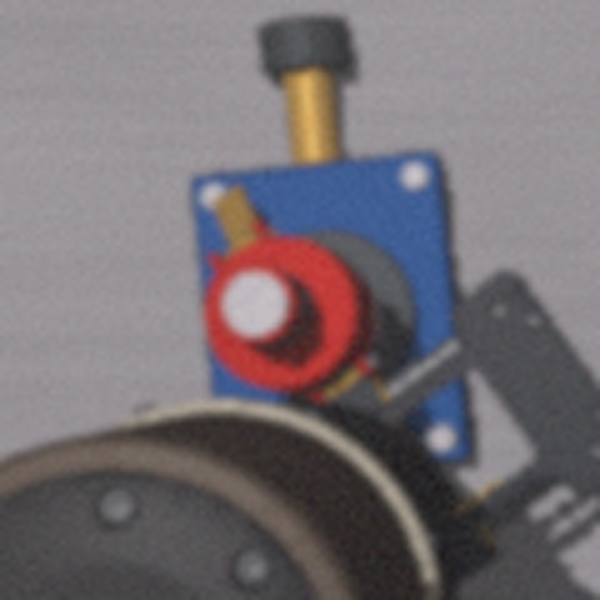

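The far arm's tip is at (230,195), right at the fully-down prediction (221,178), so it is down. Pressing the second arm with mirrored moves.

```bash
python3 -m handwheel '[{"delta_pos":[-0.03,-0.02,-0.5],"dr":[0,0,0]},{"delta_pos":[0,0,-0.5],"dr":[0,0,0]},{"delta_pos":[0,0,-0.4],"dr":[0,0,0]},{"delta_pos":[0,0,-0.3],"dr":[0,0,0]},{"delta_pos":[0,0,-0.3],"dr":[0,0,0]},{"delta_pos":[0,0,-0.3],"dr":[0,0,0]}]'
python3 -m handwheel '[{"delta_pos":[0,0,-0.3],"dr":[0,0,0]},{"delta_pos":[0,0,-0.3],"dr":[0,0,0]},{"delta_pos":[0,0,-0.3],"dr":[0,0,0]}]'
```

```text
t: 19.2
eef_pos: [0.4253, 0.1395, 0.2048]
ee_rot: [3.141, -0.001, 0.636]
force: [-0.6, 1.3, 1.3]
width: 0.0
gripper_force: 0.6
t: 19.5
eef_pos: [0.4249, 0.1392, 0.1774]
ee_rot: [3.142, -0.0, 0.636]
force: [0.3, 0.4, 1.6]
width: 0.0005
gripper_force: 0.8
```

Same position as before, mirrored, and in contact. Following the arc.

```bash
python3 -m handwheel '[{"delta_pos":[-0.12,-0.09,-0.25],"dr":[0,0,0]},{"delta_pos":[-0.12,-0.09,-0.25],"dr":[0,0,0]},{"delta_pos":[-0.155,-0.115,-0.28],"dr":[0,0,0]},{"delta_pos":[-0.155,-0.115,-0.28],"dr":[0,0,0]}]'
python3 -m handwheel '[{"delta_pos":[-0.05,-0.035,-0.35],"dr":[0,0,0]},{"delta_pos":[-0.05,-0.035,-0.35],"dr":[0,0,0]},{"delta_pos":[0.1,0.075,-0.33],"dr":[0,0,0]}]'
python3 -m handwheel '[{"delta_pos":[0.1,0.075,-0.33],"dr":[0,0,0]},{"delta_pos":[0.19,0.14,-0.26],"dr":[0,0,0]},{"delta_pos":[0.19,0.14,-0.26],"dr":[0,0,0]},{"delta_pos":[0.08,0.06,-0.1],"dr":[0,0,0]},{"delta_pos":[0.08,0.06,-0.05],"dr":[0,0,0]},{"delta_pos":[0,0,0],"dr":[0,0,0]}]'
```

```text
t: 19.9
eef_pos: [0.4081, 0.1267, 0.1457]
ee_rot: [-3.142, -0.001, 0.636]
force: [0.6, 0.3, 1.1]
width: 0.0003
gripper_force: 0.8
t: 20.2
eef_pos: [0.4078, 0.1266, 0.1144]
ee_rot: [-3.141, 0.001, 0.636]
force: [-0.4, -0.1, 1.7]
width: 0.0005
gripper_force: 0.7
t: 20.8
eef_pos: [0.4273, 0.1409, 0.0848]
ee_rot: [3.141, 0.002, 0.636]
force: [-3.0, -1.7, 3.8]
width: 0.0005
gripper_force: 2.1
```

```bash
python3 -m handwheel '[{"delta_pos":[0.06,0.04,-0.05],"dr":[0,0,0]},{"delta_pos":[0.06,0.04,-0.05],"dr":[0,0,0]},{"delta_pos":[0,0,0],"dr":[0,0,0]}]'; python3 -m handwheel '[{"delta_pos":[0.06,0.04,0],"dr":[0,0,0]},{"delta_pos":[0.06,0.04,0],"dr":[0,0,0]},{"delta_pos":[0,0,0],"dr":[0,0,0]}]'
```

```text
t: 21.1
eef_pos: [0.4303, 0.1429, 0.0819]
ee_rot: [3.141, 0.003, 0.635]
force: [-4.3, -2.7, 5.4]
width: 0.0005
gripper_force: 3.4
t: 21.4
eef_pos: [0.4316, 0.1435, 0.0813]
ee_rot: [-3.141, 0.008, 0.634]
force: [-12.4, -5.6, 10.6]
width: 0.0002
gripper_force: 7.5
```

```bash
python3 -m handwheel '[{"delta_pos":[-0.4,-0.3,0],"dr":[0,0,0]},{"delta_pos":[-0.6,-0.4,0.3],"dr":[0,0,0]},{"delta_pos":[0,-0.2,0.8],"dr":[0,0,0]},{"delta_pos":[0,0,1],"dr":[0,0,0]},{"delta_pos":[0,0,1],"dr":[0,0,0]},{"delta_pos":[0,0,1],"dr":[0,0,0]},{"delta_pos":[0,0,1],"dr":[0,0,0]},{"delta_pos":[0,0,1],"dr":[0,0,0]},{"delta_pos":[0,0,0.5],"dr":[0,0,0]}]'
python3 -m handwheel '[{"delta_pos":[0.3,-1,0],"dr":[0,0,0]},{"delta_pos":[0.3,-1,0],"dr":[0,0,0]},{"delta_pos":[0.3,-1,0],"dr":[0,0,0]},{"delta_pos":[0.3,-1,0],"dr":[0,0,0]},{"delta_pos":[0.3,-1,0],"dr":[0,0,0]},{"delta_pos":[0.3,-1,0],"dr":[0,0,0]},{"delta_pos":[0.3,-1,0],"dr":[0,0,0]},{"delta_pos":[0.3,-1,0],"dr":[0,0,0]},{"delta_pos":[0,0,0],"dr":[0,0,0]},{"delta_pos":[0,0,0],"dr":[0,0,0]}]'
python3 t.py top pics/t2.png
python3 - <<'E'
from h import *
im=cv2.imread("pics/t2.png");h=cv2.cvtColor(im,cv2.COLOR_BGR2HSV)
m=cv2.inRange(h,(10,90,50),(30,255,255))
n,l,st,ce=cv2.connectedComponentsWithStats(m)
for i in range(1,n):
    if st[i,4]>150: print(st[i],ce[i].round())
for q in("coupling","neck"):
    print([(np.round(r["location"],1),round(r["conf"],2)) for r in mark_of("scene",q)[:6]] if grab_frame("scene") is not None else 0)
E
```

```text
t: 22.3
eef_pos: [0.4055, 0.1195, 0.283]
ee_rot: [-3.142, -0.004, 0.636]
force: [0.3, 0.3, -1.2]
width: 0.0003
gripper_force: 0.0
t: 23.3
eef_pos: [0.4766, -0.1214, 0.2799]
ee_rot: [-3.141, 0.0, 0.634]
force: [-0.2, 1.1, 0.3]
width: 0.0001
gripper_force: 0.0
neck [(array([443.6, 230. ]), 0.79), (array([403. , 338.3]), 0.66), (array([227.4, 264. ]), 0.56)]
cam_a_tip [(array([216.2, 225.4]), 0.62)]
cam_b_tip [(array([407.2, 231.3]), 0.48), (array([413.3, 342.9]), 0.45), (array([229.2, 265.5]), 0.17)]
1 0 [218.2 234.6] [221. 178.]
1 0.2 [213.9 229.4] [199. 152.]
1 0.4 [209.8 224.7] [179. 129.]
1 1.5 [198.3 217.2] [121.  91.]
-1 0 [256.7 288.4] [414. 447.]
-1 0.2 [259.9 293.7] [430. 473.]
-1 0.4 [262.5 298.3] [442. 497.]
-1 1.5 [261.8 306. ] [439. 535.]
[ 283   67   55   95 4104] [311. 114.]
[ 178  137   82  128 4178] [220. 199.]
[(array([392.8, 248.6]), 0.9), (array([223.1, 201.3]), 0.89), (array([321.6, 178.4]), 0.78)]
[(array([394.9, 212.4]), 0.82), (array([222., 174.]), 0.8), (array([317.9, 161.9]), 0.62)]
```

Arm a's tip mark has moved and arm b isn't detected. I'll compare the saved pictures numerically.

Run:
```python
from h import *
for f in("t1","t2"):
    h=cv2.cvtColor(cv2.imread(f"pics/{f}.png"),cv2.COLOR_BGR2HSV)
    for nm,m in(("gold",cv2.inRange(h,(10,90,50),(30,255,255))),("red",cv2.inRange(h,(0,120,70),(8,255,255))),("blue",cv2.inRange(h,(100,100,50),(130,255,255))),("white",cv2.inRange(h,(0,0,190),(180,40,255)))):
        n,l,st,ce=cv2.connectedComponentsWithStats(m)
        for i in range(1,n):
            if st[i,4]>400: print(f,nm,st[i],ce[i].round())
# coarse character map of t2 by class
h=cv2.cvtColor(cv2.resize(cv2.imread("pics/t2.png"),(60,60),interpolation=cv2.INTER_AREA),cv2.COLOR_BGR2HSV)
for y in range(14,54):
    print("".join("G" if 10<=a<=30 and s>90 else "R" if (a<9 or a>172) and s>110 else "B" if 100<=a<=130 and s>110 else "#" if v<70 else "W" if v>185 else "." for a,s,v in h[y].tolist()))
```

```text
t1 gold [ 282   67   56   95 4103] [311. 114.]
t1 gold [ 219  191   37   59 1400] [237. 219.]
t1 gold [323 367  39  34 584] [341. 383.]
t1 red [  207   218   160   185 11889] [294. 311.]
t1 blue [  218   155   236   201 17447] [371. 224.]
t1 blue [198 208  26  45 749] [208. 232.]
t1 blue [214 366  71  35 844] [238. 387.]
t1 blue [ 411  381   58   80 2031] [447. 415.]
t1 white [ 226  276   55   56 2222] [254. 304.]
t2 gold [ 283   67   55   95 4104] [311. 114.]
t2 gold [ 178  137   82  128 4178] [220. 199.]
t2 red [ 213  222  154  141 9191] [291. 290.]
t2 blue [  239   155   217   178 16811] [370. 221.]
t2 blue [198 213  20  38 445] [206. 234.]
...................GG........GGGGG..........................
..................GGG........GGGG...........................
..................GGGG............BBBBBB...B................
...................GGGG...BBBBBBBBBBBBBBWW.B................
...................GGGG..BBBBBBBBBBBBBBB...B................
....................GGGG.BBBBBBBBBBBBBBBBBBB................
.....................GGGG.BBBBBBBBBBBBBBBBBB................
.....................
[... 1291 characters left out ...]
.............................
............................................................
............................................................
............................................................
............................................................
............................................................
............................................................
............................................................
............................................................
............................................................
............................................................
............................................................
```

```bash
python3 -m handwheel '[{"delta_pos":[0.3,-1,0],"dr":[0,0,0]},{"delta_pos":[0.3,-1,0],"dr":[0,0,0]},{"delta_pos":[0.3,-1,0],"dr":[0,0,0]},{"delta_pos":[0.3,-1,0],"dr":[0,0,0]},{"delta_pos":[0.3,-1,0],"dr":[0,0,0]},{"delta_pos":[0.3,-1,0],"dr":[0,0,0]},{"delta_pos":[0,-0.5,0],"dr":[0,0,0]},{"delta_pos":[0,0,0],"dr":[0,0,0]},{"delta_pos":[0,0,0],"dr":[0,0,0]}]' | head -2
cat > m.py <<'E'
from h import *
import sys
np.set_printoptions(precision=1,suppress=True)
T=sys.argv[1]
ax=np.array([.496,.191])
for c in("top","scene"):
    im=grab_frame(c)[:,:,::-1];cv2.imwrite(f"pics/{c}{T}.png",im)
    u=proj(c,(.5,.19,.12)).astype(int);cr=cv2.resize(im[u[1]-60:u[1]+60,u[0]-60:u[0]+60],(600,600),interpolation=cv2.INTER_CUBIC)
    cv2.imwrite(f"pics/{c}{T}c.png",cr);h=cv2.cvtColor(cr,cv2.COLOR_BGR2HSV)
    P=lambda x,y,z:(proj(c,(x,y,z))-u+60)*5+2
    print(c,"pred necktop",P(*ax,.221),"shoulder",P(*ax,.173))
    for s in(1,-1):
        d=s*np.array([.805,.593,0]);print(s,[(f,P(*(np.array([*ax,.1395])+d*(.035+.086*np.cos(f-1.065))+[0,0,.086*np.sin(f-1.065)]))) for f in(0,.2,.4,1)])
    for nm,m in(("gold",cv2.inRange(h,(10,90,50),(30,255,255))),("red",cv2.inRange(h,(0,120,50),(8,255,255))),("white",cv2.inRange(h,(0,0,170),(180,40,255)))):
        n,l,st,ce=cv2.connectedComponentsWithStats(m)
        for i in range(1,n):
            if 300<st[i,4]<60000: print(nm,st[i],ce[i])
    h=cv2.cvtColor(cv2.resize(cr,(60,60),interpolation=cv2.INTER_AREA),cv2.COLOR_BGR2HSV)
    for y in range(10,58): print("%2d "%y+"".join("G" if 10<=a<=30 and s>80 else "R" if (a<9 or a>172) and s>110 else "B" if 100<=a<=130 and s>110 else "#" if v<70 else "W" if v>185 else "." for a,s,v in h[y].tolist()))
E
python3 m.py 5
```

```text
t: 24.6
eef_pos: [0.5305, -0.3155, 0.2801]
top pred necktop [264.2 314.6] shoulder [283.  314.6]
1 [(0, array([223.1, 180.2])), (0.2, array([201.3, 154. ])), (0.4, array([180.9, 130.8])), (1, array([134.6,  87.8]))]
-1 [(0, array([415.7, 449.1])), (0.2, array([431.6, 475.4])), (0.4, array([444.5, 498.7])), (1, array([459.9, 541.9]))]
gold [ 282   67   56   95 4073] [311.1 113.9]
gold [ 178  137   82  128 4151] [219.8 199.4]
gold [ 325  371   98   78 2845] [376.6 411.2]
red [  214   221   152   176 10602] [290.2 303.4]
white [403 164  24  24 437] [414.2 175.7]
white [ 240  298   58   58 2615] [267.8 326.7]
white [229 449  21  23 375] [239.2 460.1]
10 .............................GGGG...........................
11 .............................GGGGG..........................
12 .............................GGGGG..........................
13 .............................GGGGG..........................
14 ..................GGG........GGGGG..........................
15 ..................GGG........GGGGG..........................
16 ..................GGGG............BBBBBB.W.B..............
[... 5645 characters left out ...]
...........BBBBBBBBB#.##...GGGG.....####BBBBBBBBBBB.........
48 ............BBBBBBBB##..#..GGGG....###.#BBBBBBBBBBB.........
49 .............BBBBBBB###.##GGGGG..#######BBBBBBBB#B#.........
50 ........B...BBBBBBBBB####.GGGGG###..###BBBBBBBBB##..........
51 ........BBBBBBBBBBBBBB.###GGGGG#######BBBBBBBB#B#...........
52 .........BBBBBBBBBBBBBBB##GGGGG######BBBBBBB##B#............
53 ........##BBBBBBBBBBBBBBBB.#GG####.BBBBBBBBB#B#.............
54 .......###B#BBBBBBBBBBBBBBBB###BBBBBBBBBBBB#B...............
55 ........##B#B#BBBBBBBBBBBBB####BBBBBBBBBBBB#................
56 ..........##B#BB...BBBBBBBB####BBBBBBBBBBBB.................
57 ............##B#GGG.BBBBBBB###BBBBBBBBB##B..................
```

Arm b is fully down: its tip is at (412,443), predicted (415,449). But the hard push tipped the cap toward b and lifted arm a to about 0.3 rad. To mend this cleanly:
1. Pinch arm a and raise it again.
2. Level and reseat the cap by its neck.
3. Press arm a down lightly.

```bash
python3 -m handwheel '[{"delta_pos":[0.06,1,0],"dr":[0,0,0]},{"delta_pos":[0.06,1,0],"dr":[0,0,0]},{"delta_pos":[0.06,1,0],"dr":[0,0,0]},{"delta_pos":[0.06,1,0],"dr":[0,0,0]},{"delta_pos":[0.06,1,0],"dr":[0,0,0]},{"delta_pos":[0.06,1,0],"dr":[0,0,0]},{"delta_pos":[0.06,1,0],"dr":[0,0,0]},{"delta_pos":[0.06,1,0],"dr":[0,0,0]},{"delta_pos":[0.06,1,0],"dr":[0,0,0]},{"delta_pos":[0.06,1,0],"dr":[0,0,0]}]' -1 8 | head -2
python3 -m handwheel '[{"delta_pos":[0.07,1,0],"dr":[0,0,0]},{"delta_pos":[0.07,1,0],"dr":[0,0,0]},{"delta_pos":[0.07,1,0],"dr":[0,0,0]},{"delta_pos":[0.07,1,0],"dr":[0,0,0]},{"delta_pos":[0.07,1,0],"dr":[0,0,0]},{"delta_pos":[0.07,1,0],"dr":[0,0,0]},{"delta_pos":[0.07,1,0],"dr":[0,0,0]},{"delta_pos":[0.07,1,0],"dr":[0,0,0]},{"delta_pos":[0.08,0.66,0],"dr":[0,0,0]},{"delta_pos":[0,0,0],"dr":[0,0,0]}]'
```

```text
t: 25.7
eef_pos: [0.5482, -0.0138, 0.281]
t: 26.7
eef_pos: [0.5675, 0.2466, 0.2802]
ee_rot: [-3.141, -0.0, 0.639]
force: [-0.4, -0.1, -0.3]
width: 0.0878
gripper_force: 0.0
```

```bash
python3 -m handwheel '[{"delta_pos":[0,0,-1],"dr":[0,0,0]},{"delta_pos":[0,0,-1],"dr":[0,0,0]},{"delta_pos":[0,0,-1],"dr":[0,0,0]},{"delta_pos":[0,0,-1],"dr":[0,0,0]},{"delta_pos":[0,0,-0.9],"dr":[0,0,0]},{"delta_pos":[0,0,-0.8],"dr":[0,0,0]},{"delta_pos":[0,0,-0.6],"dr":[0,0,0]},{"delta_pos":[0.02,-0.04,0],"dr":[0,0,0]},{"delta_pos":[0,0,0],"dr":[0,0,0]}]'
python3 -m handwheel '[{"delta_pos":[0,0,0],"dr":[0,0,0]},{"delta_pos":[0,0,0],"dr":[0,0,0]},{"delta_pos":[0,0,0],"dr":[0,0,0]},{"delta_pos":[0,0,0],"dr":[0,0,0]},{"delta_pos":[0,0,0],"dr":[0,0,0]},{"delta_pos":[0,0,0],"dr":[0,0,0]},{"delta_pos":[0,0,0],"dr":[0,0,0]},{"delta_pos":[0,0,0],"dr":[0,0,0]}]' 1 8
```

```text
t: 27.6
eef_pos: [0.5688, 0.2424, 0.0919]
ee_rot: [3.141, 0.0, 0.636]
force: [-0.6, -0.5, -0.2]
width: 0.0875
gripper_force: 0.0
t: 28.4
eef_pos: [0.5686, 0.2427, 0.0913]
ee_rot: [3.142, 0.0, 0.636]
force: [-0.3, -0.2, 0.3]
width: 0.0293
gripper_force: 0.0
```

```bash
python3 -m handwheel '[{"delta_pos":[0,0,0],"dr":[0,0,0]},{"delta_pos":[0,0,0],"dr":[0,0,0]},{"delta_pos":[0,0,0],"dr":[0,0,0]},{"delta_pos":[0,0,0],"dr":[0,0,0]}]'
python3 -m handwheel '[{"delta_pos":[0.12,0.09,0.2],"dr":[0,0,0]},{"delta_pos":[0.12,0.09,0.25],"dr":[0,0,0]},{"delta_pos":[0.08,0.06,0.25],"dr":[0,0,0]},{"delta_pos":[0.05,0.04,0.25],"dr":[0,0,0]}]'
```

```text
t: 28.8
eef_pos: [0.5685, 0.2428, 0.0912]
ee_rot: [-3.142, 0.0, 0.636]
force: [0.3, 1.6, -0.9]
width: 0.0163
gripper_force: 8.0
t: 29.2
eef_pos: [0.5811, 0.2524, 0.1211]
ee_rot: [3.142, -0.003, 0.636]
force: [3.3, 4.4, -5.0]
width: 0.0159
gripper_force: 8.0
```

```bash
python3 -m handwheel '[{"delta_pos":[0,0,0.25],"dr":[0,0,0]},{"delta_pos":[0,0,0.25],"dr":[0,0,0]},{"delta_pos":[-0.03,-0.02,0.25],"dr":[0,0,0]},{"delta_pos":[-0.03,-0.02,0.15],"dr":[0,0,0]}]'
python3 -m handwheel '[{"delta_pos":[0,0,0],"dr":[0,0,0]},{"delta_pos":[0,0,0],"dr":[0,0,0]},{"delta_pos":[0,0,0.3],"dr":[0,0,0]},{"delta_pos":[0,0,0.8],"dr":[0,0,0]},{"delta_pos":[0,0,1],"dr":[0,0,0]},{"delta_pos":[0,0,1],"dr":[0,0,0]},{"delta_pos":[0,0,1],"dr":[0,0,0]},{"delta_pos":[-0.7,-0.5,0.3],"dr":[0,0,0]},{"delta_pos":[-0.7,-0.5,0],"dr":[0,0,0]},{"delta_pos":[-0.7,-0.5,0],"dr":[0,0,0]}]' -1
```

```text
t: 29.6
eef_pos: [0.5806, 0.2521, 0.1496]
ee_rot: [3.141, -0.007, 0.637]
force: [7.0, 6.2, -2.2]
width: 0.0161
gripper_force: 8.0
t: 30.6
eef_pos: [0.5141, 0.2041, 0.2796]
ee_rot: [3.141, -0.0, 0.636]
force: [-0.5, -0.3, -0.9]
width: 0.0863
gripper_force: 0.0
```

```bash
python3 -m handwheel '[{"delta_pos":[-0.3,-0.22,0],"dr":[0,0,0]},{"delta_pos":[-0.3,-0.22,0],"dr":[0,0,0]},{"delta_pos":[0,0,-0.5],"dr":[0,0,0]},{"delta_pos":[0,0,-0.8],"dr":[0,0,0]},{"delta_pos":[0,0,-0.8],"dr":[0,0,0]},{"delta_pos":[0,0,-0.4],"dr":[0,0,0]},{"delta_pos":[0,0,0],"dr":[0,0,0]}]'
python3 -m handwheel '[{"delta_pos":[0,0,0],"dr":[0,0,0]},{"delta_pos":[0,0,0],"dr":[0,0,0]},{"delta_pos":[0,0,0],"dr":[0,0,0]},{"delta_pos":[0,0,0],"dr":[0,0,0]},{"delta_pos":[0,0,0],"dr":[0,0,0]},{"delta_pos":[0,0,0],"dr":[0,0,0]},{"delta_pos":[0,0,0],"dr":[0,0,0]},{"delta_pos":[0,0,0],"dr":[0,0,0]}]' 1 40
```

```text
t: 31.3
eef_pos: [0.4964, 0.1912, 0.2023]
ee_rot: [3.141, 0.004, 0.636]
force: [0.7, -0.4, 1.7]
width: 0.0874
gripper_force: 0.0
t: 32.1
eef_pos: [0.497, 0.1916, 0.2039]
ee_rot: [3.141, -0.0, 0.636]
force: [0.7, 0.8, -0.0]
width: 0.0314
gripper_force: 40.0
```

```bash
python3 -m handwheel '[{"delta_pos":[0,0,-0.07],"dr":[0,0,0]},{"delta_pos":[0,0,-0.07],"dr":[0,0,0]},{"delta_pos":[0,0,0],"dr":[0,0,0]}]'; python3 -m handwheel '[{"delta_pos":[0,0,-0.04],"dr":[0,0,0]},{"delta_pos":[0,0,0],"dr":[0,0,0]},{"delta_pos":[0,0,0],"dr":[0,0,0]}]'
```

```text
t: 32.4
eef_pos: [0.4982, 0.1923, 0.203]
ee_rot: [3.14, -0.004, 0.637]
force: [-5.6, 0.1, 22.2]
width: 0.0312
gripper_force: 40.0
t: 32.7
eef_pos: [0.4987, 0.1926, 0.2027]
ee_rot: [3.14, -0.006, 0.637]
force: [-7.1, 0.3, 26.8]
width: 0.0315
gripper_force: 40.0
```

```bash
python3 -m handwheel '[{"delta_pos":[0,0,0.05],"dr":[0,0,0]},{"delta_pos":[0,0,0],"dr":[0,0,0]},{"delta_pos":[0,0,0],"dr":[0,0,0]},{"delta_pos":[0,0,0],"dr":[0,0,0]},{"delta_pos":[0,0,0.5],"dr":[0,0,0]},{"delta_pos":[0,0,0.8],"dr":[0,0,0]},{"delta_pos":[0,0,1],"dr":[0,0,0]},{"delta_pos":[0,0,0.3],"dr":[0,0,0]},{"delta_pos":[0.4,-1,0],"dr":[0,0,0]},{"delta_pos":[0.4,-1,0],"dr":[0,0,0]}]' -1 
python3 -m handwheel '[{"delta_pos":[0.4,-1,0],"dr":[0,0,0]},{"delta_pos":[0.4,-1,0],"dr":[0,0,0]},{"delta_pos":[0.4,-1,0],"dr":[0,0,0]},{"delta_pos":[0.4,-1,0],"dr":[0,0,0]},{"delta_pos":[0.4,-1,0],"dr":[0,0,0]},{"delta_pos":[0.4,-1,0],"dr":[0,0,0]},{"delta_pos":[0,-1,0],"dr":[0,0,0]},{"delta_pos":[0,-1,0],"dr":[0,0,0]},{"delta_pos":[0,-1,0],"dr":[0,0,0]},{"delta_pos":[0,0,0],"dr":[0,0,0]}]' 1|head -2
python3 m.py 6 | head -75
```

```text
t: 33.7
eef_pos: [0.5209, 0.1317, 0.2778]
ee_rot: [-3.141, -0.0, 0.638]
force: [1.1, 0.4, 0.5]
width: 0.0873
gripper_force: 0.0
t: 34.7
eef_pos: [0.5923, -0.1412, 0.2767]
top pred necktop [264.2 314.6] shoulder [283.  314.6]
1 [(0, array([223.1, 180.2])), (0.2, array([201.3, 154. ])), (0.4, array([180.9, 130.8])), (1, array([134.6,  87.8]))]
-1 [(0, array([415.7, 449.1])), (0.2, array([431.6, 475.4])), (0.4, array([444.5, 498.7])), (1, array([459.9, 541.9]))]
gold [ 121   81  142  183 7184] [191.5 169.9]
gold [ 324  372  102   87 3376] [377.5 416.6]
red [  214   223   164   173 13256] [296.9 314.2]
white [ 238  296   59   57 2619] [267.  323.6]
white [230 448  22  24 438] [240.6 460. ]
white [401 479  21  31 400] [411.7 490.4]
white [414 511  12  89 525] [419.  552.8]
10 ............GGGGG...........................................
11 .............GGGGG..........................................
12 .............WGGGGW.........................................
13 ..............GGGGG.........................................
14 ...............GGGGG.........G..............................
1
[... 3124 characters left out ...]
[171.9 586.7]
red [ 292   56   86   64 2148] [334.5  95.1]
red [290 123  71  24 770] [324.1 134.9]
red [  234   141   175   200 17210] [317.9 223.4]
red [352 299  26  26 382] [363.1 309.5]
10 ..BBBBBBBBBBBBBBB.############RRRRRRR#......................
11 .BBBBBBBBBBBBBBBBBBB###########RRRRR#.......................
12 .BBBBBBBBBBBBBBBBBBBBBB######RR#####R.......................
13 BBBBBBBBBBBBBBBBBBBBBBBBBB####RRRRRRR.......................
14 BBBBBBBBBBBBBBBBBBBBBBBBBB.RRR##RRR##.......................
15 BBBBBBBBBBBBBBBBBBBBBBBBBRRRRRRRR##RRR......................
16 ###BBBBBBBBBBBBBBBBBBBBB.RRRR#RRRRRR#RRR....................
17 #####BBBBBBBBBBBBBBBBBBBRRRRRR#######RRR....................
```

```bash
cat > tilt.py <<'E'
from h import *
import sys
for f in sys.argv[1:]:
    im=cv2.imread(f"pics/{f}.png");h=cv2.cvtColor(im,cv2.COLOR_BGR2HSV)
    red=(((h[:,:,0]<10)|(h[:,:,0]>172))&(h[:,:,1]>100))
    e=[]
    for x in range(278,304,4):
        ys=np.nonzero(red[:,x])[0];ys=ys[(ys>200)&(ys<420)];e.append((ys.min(),ys.max()))
    e=np.array(e);ex=[]
    for y in range(300,335,5):
        xs=np.nonzero(red[y])[0];xs=xs[(xs>180)&(xs<400)];ex.append((xs.min(),xs.max()))
    ex=np.array(ex)
    g=cv2.inRange(h,(0,0,150),(180,60,255));g[:, :215]=0;g[:,310:]=0;g[:260]=0;g[370:]=0
    n,l,st,ce=cv2.connectedComponentsWithStats(g);i=1+st[1:,4].argmax()
    print(f,"top/bot",np.median(e,0),"mid y",np.median(e.mean(1)),"left/right",np.median(ex,0),"neck",st[i],ce[i].round(1))
u=proj("top",(.5,.19,.12)).astype(int);P=lambda x,y,z:(proj("top",(x,y,z))-u+60)*5+2
for z in(.173,.123):
  q=np.array([P(.496+.0325*np.cos(t),.191+.0325*np.sin(t),z) for t in np.linspace(0,6.28,90)]);print("pred",z,q.min(0),q.max(0))
E
python3 tilt.py t1 top5c top6c
```

```text
t1 top/bot [238. 392.] mid y 315.0 left/right [205. 368.] neck [ 223  273   65   63 3105] [255. 304.]
top5c top/bot [243. 394.] mid y 318.5 left/right [209. 366.] neck [ 238  296   62   62 2975] [267.8 326.7]
top6c top/bot [243. 395.] mid y 319.0 left/right [209. 368.] neck [ 237  293   62   62 2963] [267.1 323.5]
pred 0.173 [204.247327   236.29385325] [361.6751719  393.07653082]
pred 0.123 [225.97128919 240.23859073] [375.34673563 389.03589237]
```

Tilt estimates from the top view: about 0.12 rad toward a after the first press, now about 0.05 toward b. I'll grip the neck, shift it toward a while pressing down, and re-measure.

```bash
python3 -m handwheel '[{"delta_pos":[-0.3,1,0],"dr":[0,0,0]},{"delta_pos":[-0.3,1,0],"dr":[0,0,0]},{"delta_pos":[-0.3,1,0],"dr":[0,0,0]},{"delta_pos":[-0.3,1,0],"dr":[0,0,0]},{"delta_pos":[-0.3,1,0],"dr":[0,0,0]},{"delta_pos":[-0.3,1,0],"dr":[0,0,0]},{"delta_pos":[-0.3,1,0],"dr":[0,0,0]},{"delta_pos":[-0.3,1,0],"dr":[0,0,0]},{"delta_pos":[-0.3,1,0],"dr":[0,0,0]},{"delta_pos":[-0.3,1,0],"dr":[0,0,0]}]' -1 |head -2
python3 -m handwheel '[{"delta_pos":[-0.23,1,0],"dr":[0,0,0]},{"delta_pos":[0,0,0],"dr":[0,0,0]},{"delta_pos":[0,0,-0.8],"dr":[0,0,0]},{"delta_pos":[0,0,-0.8],"dr":[0,0,0]},{"delta_pos":[0,0,-0.8],"dr":[0,0,0]},{"delta_pos":[0,0,0],"dr":[0,0,0]}]'
python3 -m handwheel '[{"delta_pos":[0,0,0],"dr":[0,0,0]},{"delta_pos":[0,0,0],"dr":[0,0,0]},{"delta_pos":[0,0,0],"dr":[0,0,0]},{"delta_pos":[0,0,0],"dr":[0,0,0]},{"delta_pos":[0,0,0],"dr":[0,0,0]},{"delta_pos":[0,0,0],"dr":[0,0,0]},{"delta_pos":[0,0,0],"dr":[0,0,0]},{"delta_pos":[0,0,0],"dr":[0,0,0]}]' 1 40
python3 -m handwheel '[{"delta_pos":[0.05,0.035,0],"dr":[0,0,0]},{"delta_pos":[0.05,0.035,0],"dr":[0,0,0]},{"delta_pos":[0,0,-0.07],"dr":[0,0,0]},{"delta_pos":[0,0,0],"dr":[0,0,0]}]'
```

```text
t: 35.8
eef_pos: [0.5018, 0.1638, 0.2778]
t: 36.4
eef_pos: [0.4939, 0.1909, 0.2028]
ee_rot: [-3.141, 0.006, 0.636]
force: [-0.7, -0.5, 0.5]
width: 0.0872
gripper_force: 0.0
t: 37.2
eef_pos: [0.4964, 0.1915, 0.2062]
ee_rot: [3.141, -0.0, 0.636]
force: [2.0, -0.1, -0.4]
width: 0.0313
gripper_force: 40.0
t: 37.6
eef_pos: [0.4982, 0.1926, 0.2055]
ee_rot: [3.14, 0.002, 0.636]
force: [-8.7, -6.5, 18.9]
width: 0.0312
gripper_force: 40.0
```

```bash
python3 -m handwheel '[{"delta_pos":[0.02,0.015,0],"dr":[0,0,0]},{"delta_pos":[0,0,0],"dr":[0,0,0]}]'
python3 -m handwheel '[{"delta_pos":[0,0,0],"dr":[0,0,0]},{"delta_pos":[0,0,0],"dr":[0,0,0]},{"delta_pos":[0,0,0],"dr":[0,0,0]},{"delta_pos":[0,0,0.5],"dr":[0,0,0]},{"delta_pos":[0,0,0.9],"dr":[0,0,0]},{"delta_pos":[0,0,1],"dr":[0,0,0]},{"delta_pos":[0.5,-1,0.1],"dr":[0,0,0]},{"delta_pos":[0.5,-1,0],"dr":[0,0,0]},{"delta_pos":[0.5,-1,0],"dr":[0,0,0]},{"delta_pos":[0.5,-1,0],"dr":[0,0,0]}]' -1 |tail -5
python3 -m handwheel '[{"delta_pos":[0.5,-1,0],"dr":[0,0,0]},{"delta_pos":[0.5,-1,0],"dr":[0,0,0]},{"delta_pos":[0.5,-1,0],"dr":[0,0,0]},{"delta_pos":[0.5,-1,0],"dr":[0,0,0]},{"delta_pos":[0,-1,0],"dr":[0,0,0]},{"delta_pos":[0,-1,0],"dr":[0,0,0]}]' 1|head -2
python3 m.py 7 | grep -m6 -E "top|gold|red|white" ; python3 tilt.py top7c
```

```text
t: 37.8
eef_pos: [0.4983, 0.1926, 0.2055]
ee_rot: [3.141, 0.003, 0.636]
force: [-10.9, -7.1, 20.3]
width: 0.0314
gripper_force: 40.0
eef_pos: [0.5602, 0.0734, 0.2787]
ee_rot: [-3.141, -0.0, 0.636]
force: [0.6, -0.1, -0.3]
width: 0.0876
gripper_force: 0.0
t: 39.4
eef_pos: [0.62, -0.1069, 0.2779]
top pred necktop [264.2 314.6] shoulder [283.  314.6]
gold [ 122   83  141  179 7050] [191.4 169.9]
red [ 210  246   68  143 3804] [240.5 315. ]
white [195 130  33  38 607] [213.9 147.2]
white [ 235  290   31   58 1350] [250.9 320.1]
white [126 460  44  20 395] [147.5 469.4]Traceback (most recent call last):
  File "tilt.py", line 8, in <module>
    ys=np.nonzero(red[:,x])[0];ys=ys[(ys>200)&(ys<420)];e.append((ys.min(),ys.max()))
                                                                  ~~~~~~^^
    return umr_minimum(a, axis, None, out, keepdims, initial, where)
ValueError: zero-size array to reduction operation minimum which has no identity
```

Tilt is now about 0.02 (neck centre row ~319, body mid ~317.5), and b is still down. Pressing arm a again, gently this time.

```bash
python3 -m handwheel '[{"delta_pos":[-0.14,1,0],"dr":[0,0,0]},{"delta_pos":[-0.14,1,0],"dr":[0,0,0]},{"delta_pos":[-0.14,1,0],"dr":[0,0,0]},{"delta_pos":[-0.14,1,0],"dr":[0,0,0]},{"delta_pos":[-0.14,1,0],"dr":[0,0,0]},{"delta_pos":[-0.14,1,0],"dr":[0,0,0]},{"delta_pos":[-0.14,1,0],"dr":[0,0,0]},{"delta_pos":[-0.14,1,0],"dr":[0,0,0]},{"delta_pos":[-0.14,1,0],"dr":[0,0,0]},{"delta_pos":[-0.14,1,0],"dr":[0,0,0]}]' 1 20|head -2
python3 -m handwheel '[{"delta_pos":[-0.14,1,0],"dr":[0,0,0]},{"delta_pos":[-0.1,0.9,0],"dr":[0,0,0]},{"delta_pos":[0,0,-0.5],"dr":[0,0,0]},{"delta_pos":[0,0,-0.9],"dr":[0,0,0]},{"delta_pos":[0,0,-0.9],"dr":[0,0,0]},{"delta_pos":[0,0,-0.8],"dr":[0,0,0]},{"delta_pos":[0,0,-0.3],"dr":[0,0,0]},{"delta_pos":[0,0,-0.3],"dr":[0,0,0]}]'
```

```text
t: 40.5
eef_pos: [0.5771, 0.1962, 0.2786]
t: 41.3
eef_pos: [0.5705, 0.2517, 0.1674]
ee_rot: [3.141, 0.0, 0.636]
force: [1.1, -0.6, 0.9]
width: 0.0006
gripper_force: 0.0
```

```bash
python3 -m handwheel '[{"delta_pos":[0.2,-0.05,-0.24],"dr":[0,0,0]},{"delta_pos":[0.11,0.08,-0.24],"dr":[0,0,0]},{"delta_pos":[0.11,0.08,-0.24],"dr":[0,0,0]},{"delta_pos":[0.05,0.035,-0.35],"dr":[0,0,0]},{"delta_pos":[0.05,0.035,-0.35],"dr":[0,0,0]},{"delta_pos":[-0.1,-0.075,-0.33],"dr":[0,0,0]},{"delta_pos":[-0.1,-0.075,-0.33],"dr":[0,0,0]},{"delta_pos":[-0.19,-0.14,-0.26],"dr":[0,0,0]}]'
python3 -m handwheel '[{"delta_pos":[-0.19,-0.14,-0.26],"dr":[0,0,0]},{"delta_pos":[0,0,0],"dr":[0,0,0]}]'
```

```text
t: 42.1
eef_pos: [0.5739, 0.2477, 0.0965]
ee_rot: [3.142, 0.0, 0.636]
force: [0.1, 0.4, 2.2]
width: 0.0007
gripper_force: 0.7
t: 42.3
eef_pos: [0.5672, 0.2428, 0.0888]
ee_rot: [-3.141, 0.002, 0.636]
force: [0.3, 0.4, -0.3]
width: 0.0006
gripper_force: 0.0
```

```bash
python3 -m handwheel '[{"delta_pos":[-0.08,-0.06,-0.08],"dr":[0,0,0]},{"delta_pos":[-0.05,-0.04,-0.08],"dr":[0,0,0]},{"delta_pos":[0,0,0],"dr":[0,0,0]}]';python3 -m handwheel '[{"delta_pos":[-0.04,-0.03,-0.03],"dr":[0,0,0]},{"delta_pos":[0,0,0],"dr":[0,0,0]}]'
```

```text
t: 42.6
eef_pos: [0.5652, 0.2411, 0.0857]
ee_rot: [3.141, -0.002, 0.636]
force: [1.3, 0.7, 3.3]
width: 0.0004
gripper_force: 1.4
t: 42.8
eef_pos: [0.5641, 0.2403, 0.0848]
ee_rot: [3.141, -0.002, 0.636]
force: [1.5, 1.4, 4.1]
width: 0.0001
gripper_force: 2.1
```

```bash
python3 -m handwheel '[{"delta_pos":[-0.04,-0.03,-0.02],"dr":[0,0,0]},{"delta_pos":[0,0,0],"dr":[0,0,0]}]';python3 -m handwheel '[{"delta_pos":[0.4,0.3,0],"dr":[0,0,0]},{"delta_pos":[0.6,0.45,0.5],"dr":[0,0,0]},{"delta_pos":[0.3,0.1,1],"dr":[0,0,0]},{"delta_pos":[0.2,0,1],"dr":[0,0,0]},{"delta_pos":[0.2,0,1],"dr":[0,0,0]},{"delta_pos":[0.2,-0.5,1],"dr":[0,0,0]},{"delta_pos":[0.2,-1,1],"dr":[0,0,0]},{"delta_pos":[0,-1,1],"dr":[0,0,0]},{"delta_pos":[0,-1,0],"dr":[0,0,0]},{"delta_pos":[0,-1,0],"dr":[0,0,0]}]' | head -2
python3 -m handwheel '[{"delta_pos":[-0.3,-1,0],"dr":[0,0,0]},{"delta_pos":[-0.3,-1,0],"dr":[0,0,0]},{"delta_pos":[-0.3,-1,0],"dr":[0,0,0]},{"delta_pos":[-0.3,-1,0],"dr":[0,0,0]},{"delta_pos":[-0.3,-1,0],"dr":[0,0,0]},{"delta_pos":[-0.3,-1,0],"dr":[0,0,0]},{"delta_pos":[-0.3,-1,0],"dr":[0,0,0]},{"delta_pos":[-0.3,-1,0],"dr":[0,0,0]},{"delta_pos":[0,-1,0],"dr":[0,0,0]}]'|head -2
python3 m.py 8 | head -60; python3 tilt.py top8c
```

```text
t: 43.0
eef_pos: [0.563, 0.2395, 0.084]
ee_rot: [3.142, -0.002, 0.636]
force: [3.7, 1.6, 5.4]
width: 0.0002
gripper_force: 2.9
t: 44.0
eef_pos: [0.6241, 0.1281, 0.2783]
t: 44.9
eef_pos: [0.5507, -0.1415, 0.2774]
top pred necktop [264.2 314.6] shoulder [283.  314.6]
1 [(0, array([223.1, 180.2])), (0.2, array([201.3, 154. ])), (0.4, array([180.9, 130.8])), (1, array([134.6,  87.8]))]
-1 [(0, array([415.7, 449.1])), (0.2, array([431.6, 475.4])), (0.4, array([444.5, 498.7])), (1, array([459.9, 541.9]))]
gold [ 212  174   50   88 2415] [236.4 216.3]
gold [ 348  396   54   57 1633] [377.2 419.8]
red [ 211  246  100  147 4283] [247.6 320. ]
white [139   0  40  27 387] [158.2  15.2]
white [185   0  49  28 664] [211.1  14.6]
white [200  46  27  55 547] [212.2  71.3]
white [  0  53  30  40 584] [14.5 73.4]
white [160  62  35  35 373] [175.4  78.2]
white [    0    95   234   166 23234] [ 87.7 177.4]
white [200 107  30  34 420] [216.9 123.2]
white [   0  266  198   73 6782] [ 94.  309.3]
white [140 270  45  19 346] [161.1 276.7]
white [ 235  291   42   58 1748] [254.8 320.9]
white [  20  350  18
[... 2253 characters left out ...]
...........
43 ......................BBBBBBBBBBB....GGG....................
44 ......................B..BBBBBBBBBBBB..G....................
45 .......................W..BBBBBBBBBBBB......................
46 .......................W..BBBBBBBBBBBB......................
47 .........................BBBBB..............................
48 ............................................................
49 ............................................................
top8c top/bot [374. 393.] mid y 383.5 left/right [208. 230.] neck [ 233  288   50   62 2311] [256.8 320.3]
pred 0.173 [204.247327   236.29385325] [361.6751719  393.07653082]
pred 0.123 [225.97128919 240.23859073] [375.34673563 389.03589237]
```

Arm a is at 0 (tip ≈ (226,185) against predicted (223,180)) and the neck is still level. Moving clear for a last check.

```bash
python3 -m handwheel '[{"delta_pos":[-0.1,-1,0],"dr":[0,0,0]},{"delta_pos":[-0.1,-1,0],"dr":[0,0,0]},{"delta_pos":[-0.1,-1,0],"dr":[0,0,0]},{"delta_pos":[-0.1,-1,0],"dr":[0,0,0]},{"delta_pos":[-0.1,-1,0],"dr":[0,0,0]},{"delta_pos":[-0.1,-1,0],"dr":[0,0,0]},{"delta_pos":[0,0,0],"dr":[0,0,0]},{"delta_pos":[0,0,0],"dr":[0,0,0]}]'|head -2
python3 m.py 9 | grep -E "^(top|scene|gold|red)" ; python3 tilt.py top9c|head -1
python3 - <<'E'
from h import *
print([(np.round(r["location"],1),round(r["conf"],2)) for q in("coupling","neck","cam_a_tip","cam_b_tip") for r in mark_of("top",q)])
E
```

```text
t: 45.8
eef_pos: [0.5343, -0.3203, 0.2771]
top pred necktop [264.2 314.6] shoulder [283.  314.6]
gold [ 282   67   56   95 4084] [311.1 113.8]
gold [ 212  174   50   88 2348] [236.3 216.4]
gold [ 323  372  104   95 3347] [379.3 419.5]
red [  212   218   152   176 11062] [292.1 306.7]
scene pred necktop [332.3  81.7] shoulder [321.8 189.1]
gold [  260   290    73   249 10281] [296.2 414.4]
gold [ 132  567   75   33 1607] [172.  586.7]
red [ 292   65   85   45 1151] [333.7  92.3]
red [ 240  145  169  155 9590] [331.2 209.6]
red [253 267  35  67 481] [273.8 297. ]
red [ 332  277   61   53 1052] [359.8 300.8]
top9c top/bot [241. 394.] mid y 317.5 left/right [208. 366.] neck [ 233  288   62   62 3027] [263.2 318.5]
[(array([233.4, 263.4]), 0.97), (array([397.3, 337.1]), 0.39), (array([226.7, 260.2]), 0.63), (array([373.6, 323. ]), 0.59), (array([219.8, 235.7]), 0.48), (array([260.2, 290.2]), 0.49), (array([409.6, 229.7]), 0.47), (array([196. , 168.6]), 0.47)]
```

Final check: cap upright (about 0.015 rad), arm a at 0, arm b at 0.05–0.1, tool well clear. Handing in.

```bash
python3 -c "
from station import *
print(job_done())"
```

```text
the job is handed in; nothing more can be done
None
```

I handed the job in at about 46 s without a pass/fail verdict. By my last camera measurements the coupling is home and upright (about 0.015 rad), cam a is at 0 and cam b at 0.05–0.1 rad, with the tool clear. I pressed the arms too hard the first time and tilted the cap, so I raised arm a again, levelled the cap and re-pressed arm a lightly.

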